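Load the desiccant cassettes vent-up into the drying dock and lock the keeper

ROBOT

A 6-joint arm with a two-finger parallel gripper is mounted at the origin on the work surface. World frame = base frame: x ahead of the robot, y to its left, z up, the work surface at z = 0. Lengths are in m, angles in rad, forces in N, time in s.
With the tool pointing down it reaches from about 0.35 to 0.775 m from the base axis. Payload 5.5 kg.
Tool frame: the origin (TCP) lies at the very end of the fingers, on their centre line; the grasp point (between the pads) lies env.hold_point_z behind it (env.hold_point_z is the distance from the TCP to the grasp point, in m); z points along the fingers, y is the line along which they close (so a half turn about z gives the same grasp; the last joint's range is limited). The gripper opens to 85 mm and grips with 20 to 120 N. Pads are 22 mm wide; open, the fingers measure 114 mm over their backs; the gripper's body (76 mm by 85 mm) begins 54 mm behind the grasp point. The pads swing forward as they close: fully open they stand 13 mm farther back than shut.
Start: joints at [-1.488, 0.313, 0.046, 1.304, 0, 1.431], TCP at [0.127, -0.561, 0.231] pointing down, gripper open.
Joint ranges: [-2.76, 2.76], [-0.86, 1.69], [-1.03, 1.26], [-2.2, 2.34], [-1.47, 1.5], [-3.14, 3.14]. Speed limits (rad/s): [2.57, 2.57, 3.14, 3.14, 3.14, 3.14].

INTERFACE

Orientations are given as a unit quaternion [w, x, y, z].
In Python, from workcell import env gives the robot as it stands.
- The arm moves only by the tool carry_out, never from a script. Its argument "steps" is a list of rows, each a list of 3 entries, a list of its own where there are three numbers: the turn, a rotation vector about the tool's x, y, z in degrees, then the shift along the tool's x, y, z in cm, then the closure in counts, from 0 (fully open) to 255 (shut). A call has exactly 8 rows; each row is the pose to reach, as a shift and turn from the pose commanded when the call began, along the tool's axes at that moment; what a row does not reach only later rows make up. A row lasts 1/8 s, in which the tool goes at most 62.5 mm and 10.7 degrees, less where a joint would pass 70% of its speed; a pose out of reach is approached as far as the arm can. A call with a gripper value outside its range is refused whole. The fingers move at their own pace and stop on an object; "force" is the grip in N (left out, the last holds). Time passes only in rows, so rows that repeat a pose let the fingers close, or fill a call up. It gives the time, the measured TCP pose, the force, the opening and the grip force at its end, in the units of the state.
- env.get_state(): the state, without advancing time (a new reading comes with each control period).
- env.read_camera(name): name is "scene" or "top" or "wrist"; returns (picture, depth): 420x560x3 uint8, red, green, blue; 420x560 float32, m along the optical axis (not along the pixel's ray), 0 where there is no reading.
- env.get_calibration(name): a dict with "fx", "fy", "cx", "cy" (pixels), "origin" and "orientation" of the camera in the world. Camera axes: x right, y up, looking along -z (the intrinsics and any distortion apply to the point x, -y, -z); pixel columns grow to the right and rows downward; lengths in m; the calibration is good to about 2 mm. A picture is of the moment at which its call begins: read the wrist's pose just before it. get_calibration takes no time and is no camera call; for the wrist camera it gives the pose at the moment of the call.
- env.hand_in(): hands the job in; it is judged then, once.
The state is a dict: "clock": time; "joint_pos": joint angles; "qvel": joint speeds; "tau": joint torques, N m; "tcp_pos": TCP position; "orientation": TCP orientation; "wrist_force": force on the tool from outside, world axes, zero at the start; "ft_torque": the same for the moment, N m; "finger_gap": finger opening in m; "grip_force": force on a finger pad.
Only numpy, scipy, OpenCV 4.12 (cv2) and the standard library are available. Lean on these libraries where they do the work, as an engineer would, in place of code of your own. Each camera call takes 0.05 s, during which the arm holds its last target. There are 200 camera calls.

TASK

Dry out the desiccant cassettes: lift the dock's keeper bar by its orange knob out of the locking notch, move it clear of the pockets and drop it into the open notch, then tip every cassette on the shelf until its blue slotted vent face is up and seat each one fully down and square in a pocket of its own. When all are in, lift the keeper again and drop it back into the locking notch over them; leave the other things on the shelf where they stand.

Things in the scene. Friction and masses are not known exactly. Their poses are not given: they have to be found in the camera images.
- cassette_a: desiccant cassette: rigid box 80 (own x) by 60 (own y) by 50 mm (own z), about 0.16 kg, white with a 12 mm thick blue cap on its +z side; the cap's outer 80 x 60 face with five black slots is the vent face. Origin at the box's centre. Too long to grip along x: grip across y or z. At the start it stands on one 60 x 50 end on the shelf. May be absent (None).
- cassette_b: desiccant cassette: rigid box 80 (own x) by 60 (own y) by 50 mm (own z), about 0.16 kg, white with a 12 mm thick blue cap on its +z side; the cap's outer 80 x 60 face with five black slots is the vent face. Origin at the box's centre. Too long to grip along x: grip across y or z. At the start it stands on the other 60 x 50 end on the shelf. May be absent (None).
- cassette_c: desiccant cassette: rigid box 80 (own x) by 60 (own y) by 50 mm (own z), about 0.16 kg, white with a 12 mm thick blue cap on its +z side; the cap's outer 80 x 60 face with five black slots is the vent face. Origin at the box's centre. Too long to grip along x: grip across y or z. At the start it lies with the vent face down on the shelf. May be absent (None).
- cassette_d: desiccant cassette: rigid box 80 (own x) by 60 (own y) by 50 mm (own z), about 0.16 kg, white with a 12 mm thick blue cap on its +z side; the cap's outer 80 x 60 face with five black slots is the vent face. Origin at the box's centre. Too long to grip along x: grip across y or z. At the start it lies on one long narrow 80 x 50 side on the shelf. May be absent (None).
- dock: fixed drying dock, aluminium base 350 mm (own x) by 166 mm (own y from -55 to +111), origin on the shelf under the middle pocket. Three open-topped pockets in a row along own x, 95 mm apart (see the pocket points). Blue notched cheeks at x = -155 and +155 mm, 24 mm wide, 48 mm high, carry the steel keeper bar, which runs along own x above the pockets.
- pocket0 (a point): centre of the floor of the pocket at dock x = -95 mm, 6 mm above the shelf, axes as the dock's. Pocket 64 mm (x) by 84 mm (y), walls 14 mm high: a cassette goes in flat, its 80 mm length along the dock's y either way round, 2 mm free on each side, its centre then 25 mm above this point; seated neighbours stand 35 mm apart
- pocket1 (a point): centre of the floor of the pocket at dock x = 0 mm, 6 mm above the shelf, axes as the dock's. Pocket 64 mm (x) by 84 mm (y), walls 14 mm high: a cassette goes in flat, its 80 mm length along the dock's y either way round, 2 mm free on each side, its centre then 25 mm above this point; seated neighbours stand 35 mm apart
- pocket2 (a point): centre of the floor of the pocket at dock x = +95 mm, 6 mm above the shelf, axes as the dock's. Pocket 64 mm (x) by 84 mm (y), walls 14 mm high: a cassette goes in flat, its 80 mm length along the dock's y either way round, 2 mm free on each side, its centre then 25 mm above this point; seated neighbours stand 35 mm apart
- keeper (a joint): travel of the keeper bar along the dock's +y, m: 0 = locking notch (bar over the pockets, 15 mm to +y of their centres), 0.065 = open notch (bar clear behind them). Starts in the locking notch. Slides (about 1 N) only while lifted. Bar 20 mm wide, 61 to 72 mm above the shelf when down: it passes 5 mm above seated cassettes.
- keeper_lift (a joint): lift of the keeper bar, m: 0 = down in a notch, 0.018 = feet on top of the tooth between the notches, 0.035 = highest. The bar, about 0.3 kg, stays level and drops by its own weight when let go. Lift about 0.026 to pass the tooth; the notches leave 2 mm of play.
- knob (a point): centre of the top of the orange knob on the keeper bar's end at dock x = -155 mm; knob 24 mm (dock x) by 34 mm (dock y), 44 mm high, its top 116 mm above the shelf when the bar is down. The knob moves with the bar; axes as the dock's.
- pot: bystander: lidded blue ceramic pot, 136 mm across, 130 mm high; origin under its middle; leave it alone
- bucket: bystander: yellow plastic bucket with a wire handle, 156 mm across, 140 mm high; origin under its middle; leave it alone
- trowel: bystander: stainless hand trowel with a dark wooden handle, 275 mm long; origin under its middle (at the neck, near the middle of its length); leave it alone
- peg_caddy: bystander: green open caddy of clothes pegs with a hoop handle, 130 x 180 mm, 135 mm high; origin under its middle; leave it alone
- slide_box: bystander: small wooden box with a dark sliding lid, 110 x 75 x 45 mm; origin under its middle; leave it alone
- detergent: bystander: green detergent bottle with a blue cap, 72 mm across, 210 mm high; origin under its middle; leave it alone
- scrub_brush: bystander: wooden scrubbing brush, 150 x 50 x 38 mm; origin under its middle; leave it alone
There are look-alikes about, which are no part of the job. Leave any green or turquoise look-alike of the cassette_a alone. What is shaped like the cassette_b but red is not meant.

How it is judged:
By the outcome, as a careful person would: the job done as asked, in the order asked, and still so for the second after the job is handed in, with the robot touching nothing.
Of cassette_a, cassette_b, cassette_c, cassette_d only 2 to 3 are there at a start; the rules pass over those that are not, and their reading is None.
At some moment in a run one of cassette_a, cassette_b, cassette_c, cassette_d may be knocked a few centimetres aside while the robot is not near it.
Once in a run the grip may slacken for a moment while it holds something.
It also fails if it takes over 210 s, if anything falls off the work surface, if the arm or the gripper's body presses on something with over 40 N, if the wrist force passes 120 N, or if a joint passes its speed limit or range.

## Working session

There is one attempt and no reset: what is moved stays moved. The work goes in short steps, Python scripts to look and compute and a tool call to move; the robot and the scene stay as the last step left them, time stands still between calls to the robot, and variables do not carry over. Pictures are saved under pics/ and viewed, at most 14 in all, crops included, and the job is handed in when it is done.

Besides the shell and the picture viewer there is one more tool, called as name([rows], argument=value, ...), one row to a line, values as JSON. carry_out: Moves the arm, as the interface text tells. Its arguments: {"type":"object","properties":{"steps":{"type":"array","items":{"type":"array"}},"force":{"type":"number"}},"required":["steps"]}

```bash
mkdir -p pics; ls; cat > h.py <<'E'
import numpy as np, cv2, sys
from scipy.spatial.transform import Rotation as R
from workcell import env
def Q(q): return R.from_quat([q[1],q[2],q[3],q[0]])
def cap(name):
    c=env.get_calibration(name); p,d=env.read_camera(name); return p,d,c
def cloud(d,c):
    v,u=np.mgrid[:d.shape[0],:d.shape[1]]
    P=np.stack([(u-c['cx'])/c['fx']*d,-(v-c['cy'])/c['fy']*d,-d],-1)
    return Q(c['orientation']).apply(P.reshape(-1,3)).reshape(P.shape)+np.array(c['origin'])
def save(n,p): cv2.imwrite('pics/'+n,p[...,::-1])
E
python3 - <<'E'
from h import *
for n in('scene','top'):
    p,d,c=cap(n); print(n,c); save(n+'0.png',p); np.savez(n+'0.npz',p=p,X=cloud(d,c))
print(env.get_state(),env.hold_point_z)
E
```

```text
pics
scene {'fx': 388.5340090698821, 'fy': 388.5340090698821, 'cx': 279.2014806547402, 'cy': 207.17330313197834, 'origin': array([ 0.91233461, -0.68859993,  1.06384131]), 'orientation': array([0.91023451, 0.32991367, 0.07612802, 0.23840014])}
top {'fx': 442.14082631735215, 'fy': 442.14082631735215, 'cx': 282.08588993181434, 'cy': 214.5532362249675, 'origin': array([0.38902232, 0.01960651, 1.53487853]), 'orientation': array([-0.69744788, -0.0429083 ,  0.03651961,  0.714417  ])}
{'clock': 0.1, 'joint_pos': array([-1.48764025e+00,  3.13932202e-01,  4.51533754e-02,  1.30360540e+00,
       -3.66124352e-05,  1.43119143e+00]), 'qvel': array([-6.78336290e-05, -8.77382285e-04,  4.00678663e-03,  3.05862826e-03,
       -5.76931769e-05, -1.66305395e-03]), 'tau': array([ 3.83707855e-03, -4.81724954e+01,  2.99244761e+01,  1.28089372e-02,
       -1.27742919e-04, -3.36634443e-06]), 'tcp_pos': array([ 0.12697189, -0.56036581,  0.23051897]), 'orientation': array([-7.94150090e-04,  9.93803289e-01,  1.11150316e-01,  4.10686452e-06]), 'wrist_force': array([ 0.36350629,  0.72206497, -0.6776047 ]), 'ft_torque': array([0.0442433 , 0.04157082, 0.02782801]), 'grip_force': 0.0, 'finger_gap': 0.08550327054976882} 0.0187
```

View pics/scene0.png

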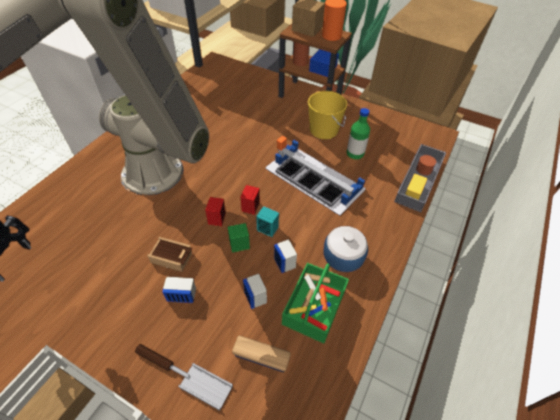

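View pics/top0.png

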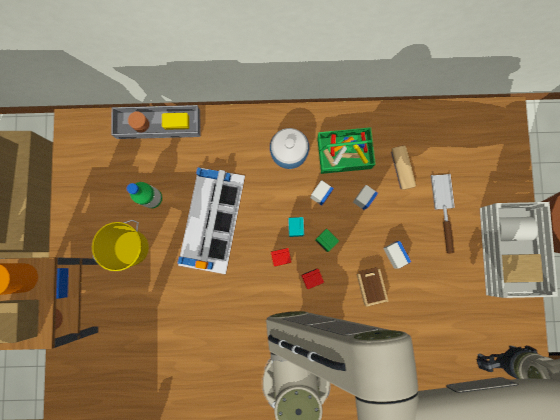

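The scene picture shows three white/blue boxes at scene px (179,290), (255,291) and (286,256), which are top px (398,255), (367,196) and (321,192). The look-alikes are teal (267,222), green (238,237) and red (250,199) and (215,211). The dock is near scene px (318,178), with its orange knob at (283,143). I'll check the three boxes in a close crop.

```bash
python3 - <<'E'
from h import *
s=np.load('scene0.npz');t=np.load('top0.npz')
a=cv2.resize(s['p'][235:310,155:305],None,fx=5,fy=5,interpolation=cv2.INTER_CUBIC)
b=cv2.resize(t['p'][175:275,300:420],None,fx=3,fy=3,interpolation=cv2.INTER_CUBIC)[:220]
b2=cv2.resize(t['p'][165:275,175:250],None,fx=2,fy=2,interpolation=cv2.INTER_CUBIC)
im=np.zeros((375+225,750,3),np.uint8);im[:375]=a;im[375:595,:360]=b;im[375:595,370:520]=b2
save('c1.png',im)
for k,n,l in((s,'s',[(179,282),(179,297),(255,285),(250,297),(286,248),(283,262),(283,143)]),(t,'t',[(321,192),(367,196),(398,255),(201,265),(225,193),(217,221),(211,250)])):
    for u,v in l: print(n,u,v,k['X'][v,u].round(3),k['p'][v,u])
# orange + cheeks + boxes in both clouds
for n,k in(('s',s),('t',t)):
    X=k['X'];hsv=cv2.cvtColor(k['p'],cv2.COLOR_RGB2HSV);H,S,V=cv2.split(hsv)
    inb=(X[...,0]>.2)&(X[...,0]<.8)&(abs(X[...,1])<.5)&(X[...,2]>-.02)&(X[...,2]<.3)
    for nm,m in(('orange',(H>5)&(H<16)&(S>200)&(V>150)),('blue',(H>105)&(H<125)&(S>150)),('white',(S<45)&(V>110))):
        m=(m&inb&(X[...,2]>.012)).astype(np.uint8)
        q,L,st,ce=cv2.connectedComponentsWithStats(m)
        for i in range(1,q):
            if st[i,4]>15:
                Y=X[L==i]; print(n,nm,ce[i].round(0),st[i,4],Y.min(0).round(3),Y.max(0).round(3),np.median(Y,0).round(3))
E
```

```text
s 179 282 [ 0.411 -0.341  0.059] [238 237 230]
s 179 297 [ 0.429 -0.37   0.032] [21 40 89]
s 255 285 [ 0.613 -0.25   0.079] [170 166 156]
s 250 297 [ 0.618 -0.286  0.072] [17 41 94]
s 286 248 [ 0.63  -0.097  0.079] [234 231 222]
s 283 262 [ 0.641 -0.137  0.064] [ 23  47 103]
s 283 143 [0.407 0.29  0.105] [144  67  31]
t 321 192 [ 0.626 -0.101  0.075] [219 220 208]
t 367 196 [ 0.608 -0.253  0.08 ] [176 178 166]
t 398 255 [ 0.411 -0.351  0.057] [220 220 209]
t 201 265 [0.394 0.293 0.115] [226 146   0]
t 225 193 [0.642 0.229 0.008] [29 32 30]
t 217 221 [0.544 0.258 0.009] [29 27 30]
t 211 250 [0.445 0.281 0.001] [35 34 35]
s blue [364. 112.] 44 [0.619 0.472 0.198] [0.646 0.499 0.213] [0.632 0.479 0.207]
s blue [293. 146.] 53 [0.401 0.333 0.023] [0.425 0.383 0.052] [0.417 0.369 0.039]
s blue [280. 158.] 44 [0.388 0.271 0.015] [0.414 0.31  0.052] [0.403 0.276 0.03 ]
s blue [353. 191.] 138 [0.687 0.207 0.016] [0.726 0.325 0.05 ] [0.712 0.266 0.04 ]
s blue [279. 258.] 134 [ 0.596 -0.141  0.017] [ 0.643 -0.103  0.083] [ 0.623 -0.127  0.065]
s blue [249. 293.] 112 [ 0.578 -0.287  0.02 ] [ 0.6
[... 1658 characters left out ...]
 155.] 84 [ 0.721 -0.194  0.051] [ 0.786 -0.145  0.08 ] [ 0.751 -0.167  0.068]
t white [217. 217.] 1054 [0.406 0.173 0.012] [0.711 0.323 0.081] [0.555 0.255 0.066]
t white [434. 186.] 35 [ 0.605 -0.5    0.012] [ 0.687 -0.493  0.021] [ 0.651 -0.497  0.015]
t white [320. 191.] 219 [ 0.598 -0.131  0.014] [ 0.663 -0.069  0.089] [ 0.629 -0.097  0.079]
t white [365. 195.] 206 [ 0.582 -0.281  0.03 ] [ 0.646 -0.218  0.087] [ 0.614 -0.246  0.08 ]
t white [156. 194.] 44 [0.617 0.447 0.045] [0.654 0.457 0.107] [0.633 0.45  0.076]
t white [396. 255.] 336 [ 0.372 -0.379  0.012] [ 0.451 -0.315  0.067] [ 0.411 -0.344  0.058]
t white [269. 326.] 54 [0.2   0.064 0.241] [0.236 0.08  0.299] [0.221 0.073 0.271]
```

View pics/c1.png

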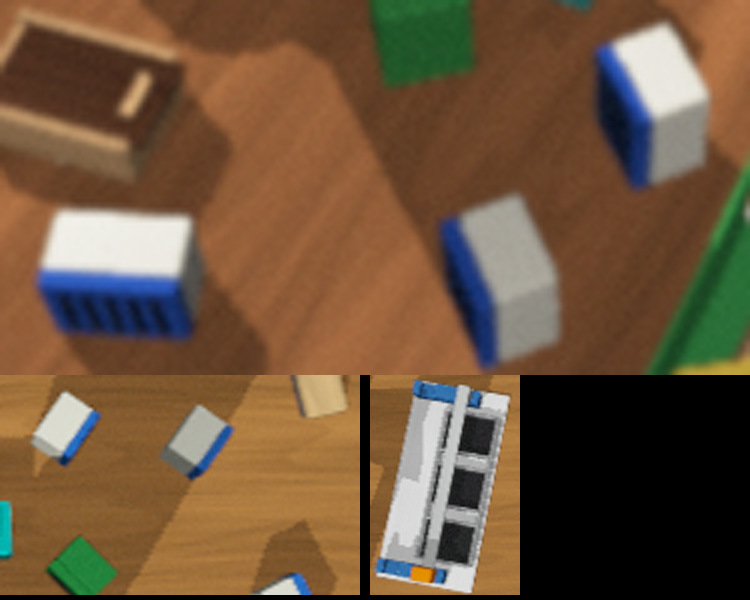

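The close crop confirms three real cassettes. Two stand on end with the vent sideways, at top px (321,192) and (367,196), so a and b. The one at (398,255) lies on its long narrow side, so d. There is no c. I'll go to the knob first.

```bash
cat >> h.py <<'E'
def az(a): a=np.radians(a); return np.array([np.cos(a),np.sin(a),0])
def frame(zdir,ydir):
    z=zdir/np.linalg.norm(zdir); y=ydir-z*(ydir@z); y/=np.linalg.norm(y)
    return np.stack([np.cross(y,z),y,z],1)
def joints(Rm,p):
    w=p-0.15*Rm[:,2]; r=np.hypot(*w[:2]); j1=np.arctan2(w[1],w[0])-np.arcsin(.08/r)
    e=(R.from_euler('z',-j1)*R.from_matrix(Rm)*R.from_euler('y',-np.pi)).as_euler('YXZ',degrees=True)
    return 'j1 %.0f pitch %.0f j5 %.0f j6 %.0f'%(np.degrees(j1),e[0],e[1],-e[2])
def go(p,zdir,ydir,hold=True,S=None):
    """print turn(deg)/shift(cm) from now to: grasp point p (or TCP), tool z, closing y"""
    S=S or env.get_state(); R0=Q(S['orientation']); Rm=frame(np.array(zdir,float),np.array(ydir,float))
    t=np.array(p,float)+(env.hold_point_z*Rm[:,2] if hold else 0)
    tu=np.degrees((R0.inv()*R.from_matrix(Rm)).as_rotvec()); sh=100*R0.inv().apply(t-S['tcp_pos'])
    print('turn',tu.round(1).tolist(),'|%.0f|'%np.linalg.norm(tu),'shift',sh.round(2).tolist(),joints(Rm,t)); return tu,sh
E
python3 - <<'E'
from h import *
s=env.get_state(); Rm=Q(s['orientation']).as_matrix(); print(joints(Rm,s['tcp_pos']),np.degrees(s['joint_pos']).round())
D=[0,0,-1]
go([.48,-.18,.33],D,az(12.8-90+76))
go([.48,-.18,.33],D,az(75))
go([.40,.27,.30],D,az(75))
c=env.get_calibration('wrist'); R0=Q(s['orientation'])
print('cam in tool',R0.inv().apply(c['origin']-s['tcp_pos']).round(3), (R0.inv()*Q(c['orientation'])).as_matrix().round(2).tolist())
# dock corners from top image, plane z=.006
c=env.get_calibration('top')
def ray(u,v,z):
    d=Q(c['orientation']).apply([(u-c['cx'])/c['fx'],-(v-c['cy'])/c['fy'],-1]); return c['origin']+d*(z-c['origin'][2])/d[2]
for u,v in((195,167.5),(245,175),(225,273.5),(178.5,266)): print(ray(u,v,.006).round(3))
E
```

```text
j1 -85 pitch 0 j5 -0 j6 82 [-85.  18.   3.  75.  -0.  82.]
turn [-0.1, -0.1, -76.0] |76| shift [42.84, -29.31, -8.02] j1 -30 pitch 0 j5 0 j6 62
turn [-0.0, -0.1, -152.2] |152| shift [42.84, -29.31, -8.02] j1 -30 pitch 0 j5 0 j6 -15
turn [-0.0, -0.1, -152.2] |152| shift [44.97, -74.96, -4.95] j1 24 pitch 0 j5 0 j6 39
cam in tool [ 0.072 -0.001 -0.143] [[-0.0, 0.96, 0.28], [1.0, 0.0, 0.0], [0.0, 0.28, -0.96]]
[0.736 0.335 0.006]
[0.705 0.159 0.006]
[0.363 0.232 0.006]
[0.392 0.392 0.006]
```

carry_out([
  [[0, 0, -10], [10, -2, -8], 0],
  [[0, 0, -20], [20, -8, -8], 0],
  [[0, 0, -30], [30, -16, -8], 0],
  [[0, 0, -40], [42, -28, -8], 0],
  [[0, 0, -50], [42.8, -29.3, -8], 0],
  [[0, 0, -60], [42.8, -29.3, -8], 0],
  [[0, 0, -70], [42.8, -29.3, -8], 0],
  [[0, 0, -76], [42.8, -29.3, -8], 0],
], force=60)

```text
clock: 1.1
tcp_pos: [0.4556, -0.2111, 0.309]
orientation: [-0.0, 0.713, 0.701, -0.0]
wrist_force: [0.6, -1.0, 0.9]
finger_gap: 0.0856
grip_force: 0.0
```

```bash
python3 - <<'E'
from h import *
print(env.get_state()['clock'],env.get_state()['tcp_pos'])
go([.41,.275,.22],[0,0,-1],az(79))
E
```

```text
1.1 [ 0.45560703 -0.21111893  0.30895345]
turn [-0.0, -0.0, -80.0] |80| shift [48.52, -5.42, 10.76] j1 25 pitch 0 j5 0 j6 36
```

carry_out([
  [[0, 0, -10], [6, -1, 1], 0],
  [[0, 0, -20], [12, -1.5, 3], 0],
  [[0, 0, -30], [18, -2, 4], 0],
  [[0, 0, -40], [24, -3, 5], 0],
  [[0, 0, -50], [30, -4, 6], 0],
  [[0, 0, -60], [36, -5, 7], 0],
  [[0, 0, -70], [42, -5.4, 8], 0],
  [[0, 0, -80], [48.5, -5.4, 8], 0],
])

```text
clock: 2.1
tcp_pos: [0.4099, 0.2722, 0.2281]
orientation: [-0.001, 0.095, 0.995, -0.001]
wrist_force: [1.1, -1.1, 1.2]
finger_gap: 0.0856
grip_force: 0.0
```

carry_out([
  [[0, 0, 0], [0, 0, 0], 0],
  [[0, 0, 0], [0, 0, 0], 0],
  [[0, 0, 0], [0, 0, 0], 0],
  [[0, 0, 0], [0, 0, 0], 0],
  [[0, 0, 0], [0, 0, 0], 0],
  [[0, 0, 0], [0, 0, 0], 0],
  [[0, 0, 0], [0, 0, 0], 0],
  [[0, 0, 0], [0, 0, 0], 0],
])

```text
clock: 3.1
tcp_pos: [0.4112, 0.2706, 0.229]
orientation: [0.0, 0.098, 0.995, -0.0]
wrist_force: [0.3, -0.4, 0.3]
finger_gap: 0.0856
grip_force: 0.0
```

```bash
python3 - <<'E'
from h import *
p,d,c=cap('wrist'); save('w1.png',p); X=cloud(d,c); np.savez('w1.npz',p=p,X=X)
H,S,V=cv2.split(cv2.cvtColor(p,cv2.COLOR_RGB2HSV))
m=((H>3)&(H<18)&(S>170)&(X[...,2]>.09)&(X[...,2]<.14))
Y=X[m]; print(m.sum(),Y.min(0),Y.max(0),np.median(Y,0))
t=m&(X[...,2]>.11); pts=X[t][:,:2].astype(np.float32)*1000; print(cv2.minAreaRect(pts))
go([.41,.275,.22],[0,0,-1],az(79))
E
```

```text
797 [0.38149168 0.28140785 0.09007135] [0.4099797  0.31503261 0.1186317 ] [0.39612267 0.29971979 0.11525008]
((395.9644470214844, 298.2025146484375), (32.36435317993164, 24.270795822143555), 78.3902587890625)
turn [-0.0, -0.0, -0.2] |0| shift [0.2, 0.41, 2.77] j1 25 pitch 0 j5 0 j6 36
```

View pics/w1.png

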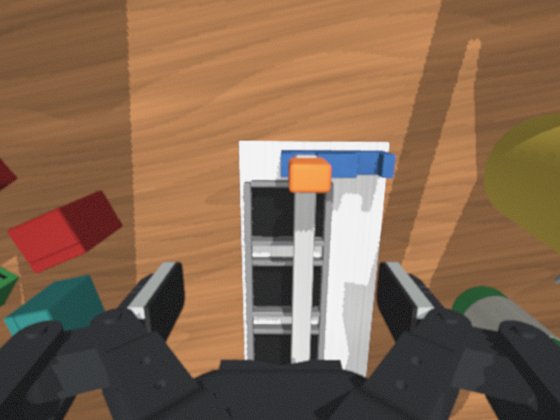

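The wrist view shows the knob at px (310,175) on the near end of the bar, with the pockets below it. Its centre is (0.396, 0.2985) and the dock y azimuth is about 78.4°.

```bash
python3 - <<'E'
from h import *
go([.396,.2985,.098],[0,0,-1],az(78.4))
E
```

```text
turn [-0.0, -0.0, 0.4] |0| shift [2.03, 2.44, 14.97] j1 28 pitch 0 j5 0 j6 39
```

carry_out([
  [[0, 0, 0.4], [1, 1.2, 2], 0],
  [[0, 0, 0.4], [2, 2.4, 5], 0],
  [[0, 0, 0.4], [2, 2.4, 8], 0],
  [[0, 0, 0.4], [2, 2.4, 11], 0],
  [[0, 0, 0.4], [2, 2.4, 13.5], 0],
  [[0, 0, 0.4], [2, 2.4, 15], 0],
  [[0, 0, 0.4], [2, 2.4, 15], 0],
  [[0, 0, 0.4], [2, 2.4, 15], 255],
], force=60)

```text
clock: 4.15
tcp_pos: [0.3969, 0.2984, 0.0799]
orientation: [0.001, 0.101, 0.995, 0.0]
wrist_force: [-0.0, -0.9, 0.1]
finger_gap: 0.0701
grip_force: 0.0
```

carry_out([
  [[0, 0, 0], [0, 0, 0], 255],
  [[0, 0, 0], [0, 0, 0], 255],
  [[0, 0, 0], [0, 0, 0], 255],
  [[0, 0, 0], [0, 0, 0], 255],
  [[0, 0, 0], [0, 0, 0], 255],
  [[0, 0, 0], [0, 0, 0], 255],
  [[0, 0, 0], [0, 0, -0.5], 255],
  [[0, 0, 0], [0, 0, -1], 255],
])

```text
clock: 5.15
tcp_pos: [0.3967, 0.2981, 0.0892]
orientation: [0.0, 0.101, 0.995, 0.0]
wrist_force: [3.6, 0.4, -3.0]
finger_gap: 0.0336
grip_force: 59.8
```

carry_out([
  [[0, 0, 0], [0, 0, -0.6], 255],
  [[0, 0, 0], [0, 0, -1.2], 255],
  [[0, 0, 0], [0, 0, -1.8], 255],
  [[0, 0, 0], [0, 1.2, -1.8], 255],
  [[0, 0, 0], [0, 2.6, -1.8], 255],
  [[0, 0, 0], [0, 4, -1.8], 255],
  [[0, 0, 0], [0, 5.4, -1.8], 255],
  [[0, 0, 0], [0, 6.5, -1.8], 255],
])

```text
clock: 6.15
tcp_pos: [0.41, 0.3627, 0.1067]
orientation: [0.0, 0.101, 0.995, -0.0]
wrist_force: [4.9, -2.3, -3.2]
finger_gap: 0.0332
grip_force: 60.2
```

carry_out([
  [[0, 0, 0], [0, 0, 0], 255],
  [[0, 0, 0], [0, 0, 0], 255],
  [[0, 0, 0], [0, 0, 0.6], 255],
  [[0, 0, 0], [0, 0, 1.2], 255],
  [[0, 0, 0], [0, 0, 1.8], 255],
  [[0, 0, 0], [0, 0, 2.4], 255],
  [[0, 0, 0], [0, 0, 2.6], 255],
  [[0, 0, 0], [0, 0, 2.6], 255],
])

```text
clock: 7.15
tcp_pos: [0.41, 0.3623, 0.0805]
orientation: [0.0, 0.101, 0.995, -0.0]
wrist_force: [5.5, -1.3, -3.7]
finger_gap: 0.0328
grip_force: 63.5
```

carry_out([
  [[0, 0, 0], [0, 0, 0.2], 255],
  [[0, 0, 0], [0, 0, 0.2], 0],
  [[0, 0, 0], [0, 0, 0.2], 0],
  [[0, 0, 0], [0, 0, 0.2], 0],
  [[0, 0, 0], [0, 0, 0.2], 0],
  [[0, 0, 0], [0, -0.3, -5], 0],
  [[0, 0, 0], [0, -3, -10], 0],
  [[0, 0, 0], [0, -6, -15], 0],
])

```text
clock: 8.15
tcp_pos: [0.3969, 0.3025, 0.2324]
orientation: [-0.0, 0.101, 0.995, -0.0]
wrist_force: [0.2, -0.6, 0.9]
finger_gap: 0.0852
grip_force: 0.0
```

```bash
python3 - <<'E'
from h import *
p,d,c=cap('wrist'); X=cloud(d,c); save('w2.png',p)
H,S,V=cv2.split(cv2.cvtColor(p,cv2.COLOR_RGB2HSV))
m=((H>3)&(H<18)&(S>170)&(X[...,2]>.1)&(X[...,2]<.14))
print(np.median(X[m],0)); t=m&(X[...,2]>.11); print(cv2.minAreaRect(X[t][:,:2].astype(np.float32)*1000))
# cassettes from top camera now
p,d,c=cap('top'); X=cloud(d,c); np.savez('top1.npz',p=p,X=X)
H,S,V=cv2.split(cv2.cvtColor(p,cv2.COLOR_RGB2HSV))
wb=(((S<50)&(V>110))|((H>105)&(H<125)&(S>150)))
for n,(x,y,zt) in dict(a=(.62,-.1,.08),b=(.61,-.25,.08),d=(.415,-.35,.06)).items():
    k=wb&(abs(X[...,0]-x)<.07)&(abs(X[...,1]-y)<.07)
    tp=k&(abs(X[...,2]-zt)<.012)
    bl=tp&(H>105)&(H<125)&(S>150)
    r=cv2.minAreaRect(X[tp][:,:2].astype(np.float32)*1000)
    print(n,tp.sum(),r,X[bl].mean(0).round(3),X[tp].mean(0).round(3))
E
```

```text
[0.40740107 0.36305236 0.11475138]
((408.3055114746094, 362.8526916503906), (32.760902404785156, 23.0557861328125), 77.34178161621094)
a 241 ((629.20947265625, -105.12193298339844), (49.03936004638672, 59.033409118652344), 53.89207077026367) [ 0.617 -0.119  0.079] [ 0.629 -0.103  0.079]
b 249 ((609.47705078125, -252.5198974609375), (49.21302032470703, 60.1662712097168), 53.0655632019043) [ 0.598 -0.266  0.079] [ 0.61  -0.25   0.079]
d 338 ((413.8256530761719, -351.621337890625), (79.3360824584961, 48.786312103271484), 24.467199325561523) [ 0.424 -0.369  0.06 ] [ 0.414 -0.35   0.06 ]
```

View pics/w2.png

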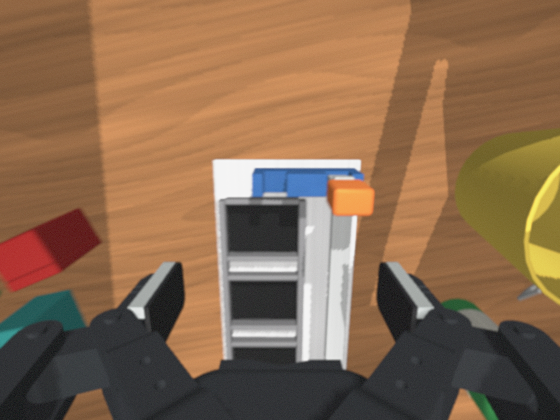

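The bar now sits in the open notch, with the knob at px (350,195) having moved 65 mm and its top at the same height. Next I'll grasp a with the tool leaning 45°, so the 90° tip ends leaning 45° the other way.

```bash
cat >> h.py <<'E'
Z=np.array([0,0,1.]); DY=78.8
kn=np.array([.396,.2985,0]); dock=kn+.155*az(DY-90)-.015*az(DY)
def pocket(i): return dock+(i-1)*.095*az(DY-90)
E
python3 - <<'E'
from h import *
print(dock,[pocket(i) for i in range(3)])
c=np.array([.629,-.105,.045]); f=az(54); 
for y in(144,-36):
    print('y',y); go(c,f-Z,az(y)); go(c-.1*(f-Z)/2**.5,f-Z,az(y)); go(c+[-.05,0,.15],-Z,az(y))
for y in(DY-90,DY+90):
    print('place',y); go(pocket(2)+[0,0,.031],az(DY)-Z,az(y)); go(pocket(2)+[0,0,.15],az(DY)-Z,az(y)); go(pocket(0)+[0,0,.15],az(DY)-Z,az(y))
E
```

```text
[0.54513453 0.25367935 0.        ] [array([0.45194379, 0.27213161, 0.        ]), array([0.54513453, 0.25367935, 0.        ]), array([0.63832527, 0.23522708, 0.        ])]
y 144
turn [-25.7, -39.3, -62.1] |78| shift [-31.2, -34.12, 20.56] j1 -25 pitch -11 j5 44 j6 -75
turn [-25.7, -39.3, -62.1] |78| shift [-28.34, -40.53, 13.44] j1 -32 pitch -4 j5 45 j6 -84
turn [0.0, 0.5, -65.7] |66| shift [-25.86, -36.26, 6.06] j1 -18 pitch 0 j5 0 j6 -72
y -36
turn [-44.0, 28.7, 107.7] |120| shift [-31.2, -34.12, 20.56] j1 -25 pitch -11 j5 44 j6 105
turn [-44.0, 28.7, 107.7] |120| shift [-28.34, -40.53, 13.44] j1 -32 pitch -4 j5 45 j6 96
turn [0.6, -0.0, 114.3] |114| shift [-25.86, -36.26, 6.06] j1 -18 pitch 0 j5 0 j6 108
place -11.200000000000003
turn [-34.5, 35.4, 84.6] |98| shift [-24.63, -0.51, 22.09] j1 6 pitch -16 j5 43 j6 113
turn [-34.5, 35.4, 84.6] |98| shift [-24.71, -0.44, 10.19] j1 6 pitch -16 j5 43 j6 113
turn [-34.5, 35.4, 84.6] |98| shift [-5.72, -0.62, 10.06] j1 13 pitch -22 j5 40 j6 122
place 168.8
turn [-35.4, -34.5, -85.3] |99| shift [-24.63, -0.51, 22.09] j1 6 pitch -16 j5 43 j6 -67
turn [-35.4, -34.5, -85.3] |99| shift [-24.71, -0.44, 10.19] j1 6 pitch -16 j5 43 j6 -67
turn [-35.4, -34.5, -85.3] |99| shift [-5.72, -0.62, 10.06] j1 13 pitch -22 j5 40 j6 -58
```

```bash
python3 - <<'E'
from h import *
c=np.array([.629,-.105,.052]); f=az(54); go(c-.12*(f-Z)/2**.5,f-Z,az(144))
E
```

```text
turn [-25.7, -39.3, -62.1] |78| shift [-27.78, -41.8, 11.31] j1 -33 pitch -3 j5 45 j6 -86
```

carry_out([
  [[-3.2, -4.9, -7.8], [-3.4, -5, 0], 0],
  [[-6.4, -9.8, -15.5], [-6.8, -10, 0], 0],
  [[-9.6, -14.7, -23.3], [-10.2, -15, 0], 0],
  [[-12.8, -19.6, -31], [-13.6, -20, 0], 0],
  [[-16, -24.5, -38.8], [-17, -25, 0], 0],
  [[-19.2, -29.4, -46.5], [-20.4, -30, 2], 0],
  [[-22.5, -34.4, -54.3], [-24, -35.5, 4], 0],
  [[-25.7, -39.3, -62.1], [-27.8, -40, 8], 0],
])

```text
clock: 9.25
tcp_pos: [0.5613, -0.0837, 0.1845]
orientation: [0.313, -0.385, 0.853, 0.163]
wrist_force: [1.2, 0.4, 0.1]
finger_gap: 0.0857
grip_force: 0.0
```

carry_out([
  [[0, 0, 0], [0, 0, 0], 0],
  [[0, 0, 0], [0, 0, 0], 0],
  [[0, 0, 0], [0, 0, 0], 0],
  [[0, 0, 0], [0, 0, 0], 0],
  [[0, 0, 0], [0, 0, 0], 0],
  [[0, 0, 0], [0, 0, 0], 0],
  [[0, 0, 0], [0, 0, 0], 0],
  [[0, 0, 0], [0, 0, 0], 0],
])

```text
clock: 10.25
tcp_pos: [0.5604, -0.0815, 0.1838]
orientation: [0.31, -0.383, 0.855, 0.164]
wrist_force: [-0.9, -0.4, 0.1]
finger_gap: 0.0856
grip_force: 0.0
```

```bash
cat >> h.py <<'E'
def blob(X,p,x,y,zt,w=.07,tol=.012,mn=0):
    H,S,V=cv2.split(cv2.cvtColor(p,cv2.COLOR_RGB2HSV)); B=(H>105)&(H<125)&(S>140)
    tp=(((S<50)&(V>90))|B)&(abs(X[...,0]-x)<w)&(abs(X[...,1]-y)<w)&(abs(X[...,2]-zt)<tol)
    r=cv2.minAreaRect(X[tp][:,:2].astype(np.float32)*1000); b=X[tp&B]; c=np.array(r[0])/1000
    print('blob',tp.sum(),[np.round(q,1) for q in r],'z',np.median(X[tp][:,2]).round(4),'blue-c',(b.mean(0)[:2]-c).round(3) if len(b) else None); return r
E
python3 - <<'E'
from h import *
s=env.get_state(); print(s['tcp_pos'],np.degrees(s['joint_pos']).round())
for n in('wrist','top'):
    p,d,c=cap(n); X=cloud(d,c); save('g1'+n+'.png',p)
    for q in((.629,-.105),(.61,-.2525)): blob(X,p,*q,.08)
c=np.array([.629,-.105,.052]); f=az(54); go(c,f-Z,az(144))
E
```

```text
[ 0.56042159 -0.0815208   0.18377821] [-38.  14. -21.  55.  41. -86.]
blob 4940 [array([ 628.7, -103. ]), array([50.4, 59.7]), np.float64(54.1)] z 0.0796 blue-c [-0.013 -0.017]
blob 0 [array([0., 0.]), array([0., 0.]), np.float64(0.0)] z nan blue-c None
blob 242 [array([ 628.8, -104.7]), array([48.9, 59.2]), np.float64(53.6)] z 0.0797 blue-c [-0.012 -0.014]
blob 253 [array([ 609.9, -252.6]), array([49.3, 60.5]), np.float64(53.1)] z 0.0794 blue-c [-0.013 -0.013]
turn [-1.5, -3.9, -5.2] |7| shift [6.27, -7.22, 13.36] j1 -25 pitch -11 j5 44 j6 -75
  return _methods._mean(a, axis=axis, dtype=dtype,
  ret = ret.dtype.type(ret / rcount)
```

View pics/g1wrist.png

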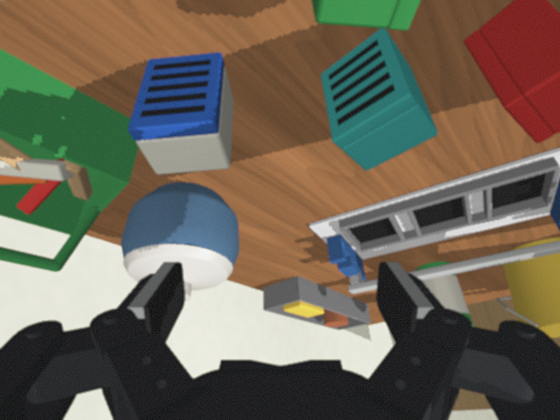

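The wrist view shows cassette a at px (182,112) with its blue slotted face toward the tool and teal beside it at (380,95). Next: align, then approach along the tool axis.

```bash
python3 - <<'E'
from h import *
c=np.array([.6288,-.104,.052]); f=az(54); go(c-.09*(f-Z)/2**.5,f-Z,az(144))
E
```

```text
turn [-1.5, -3.9, -5.2] |7| shift [6.83, -7.41, 4.42] j1 -31 pitch -5 j5 45 j6 -83
```

carry_out([
  [[-0.5, -1.3, -1.7], [2, -2.2, 0], 0],
  [[-1, -2.6, -3.4], [4, -4.5, 1], 0],
  [[-1.5, -3.9, -5.2], [6.8, -7.4, 2.5], 0],
  [[-1.5, -3.9, -5.2], [6.8, -7.4, 4.4], 0],
  [[-1.5, -3.9, -5.2], [6.8, -7.4, 4.4], 0],
  [[-1.5, -3.9, -5.2], [6.8, -7.4, 4.4], 0],
  [[-1.5, -3.9, -5.2], [6.8, -7.4, 4.4], 0],
  [[-1.5, -3.9, -5.2], [6.8, -7.4, 4.4], 0],
])

```text
clock: 11.35
tcp_pos: [0.5994, -0.1449, 0.1039]
orientation: [0.341, -0.42, 0.823, 0.173]
wrist_force: [-0.1, 0.7, -0.8]
finger_gap: 0.0852
grip_force: 0.0
```

```bash
python3 - <<'E'
from h import *
p,d,c=cap('wrist'); X=cloud(d,c); blob(X,p,.629,-.105,.08)
c=np.array([.6288,-.104,.052]); f=az(54); go(c,f-Z,az(144))
E
```

```text
blob 3818 [array([ 628.9, -104.2]), array([49.6, 59.4]), np.float64(53.4)] z 0.0795 blue-c [-0.013 -0.018]
turn [-0.1, 0.0, 0.1] |0| shift [0.1, 0.04, 9.09] j1 -25 pitch -11 j5 44 j6 -75
```

carry_out([
  [[0, 0, 0], [0, 0, 3], 0],
  [[0, 0, 0], [0.1, 0, 6], 0],
  [[0, 0, 0], [0.1, 0, 8], 0],
  [[0, 0, 0], [0.1, 0, 9.1], 0],
  [[0, 0, 0], [0.1, 0, 9.1], 0],
  [[0, 0, 0], [0.1, 0, 9.1], 255],
  [[0, 0, 0], [0.1, 0, 9.1], 255],
  [[0, 0, 0], [0.1, 0, 9.1], 255],
], force=80)

```text
clock: 12.4
tcp_pos: [0.6372, -0.0943, 0.0388]
orientation: [0.342, -0.419, 0.823, 0.173]
wrist_force: [-1.1, -1.9, 4.5]
finger_gap: 0.0595
grip_force: 86.3
```

```bash
python3 - <<'E'
from h import *
s=env.get_state(); h=s['tcp_pos']-env.hold_point_z*Q(s['orientation']).as_matrix()[:,2]; print(h)
# lift 10cm with tilt to vertical: tz goes f-Z -> -Z
go(h+[-.02,-.02,.12],-Z,az(144))
print('then'); go(pocket(2)+[0,0,.15],-Z,az(DY-90));go(pocket(2)+[0,-.01,.15],az(DY)-Z,az(DY-90))
E
```

```text
[ 0.6293779  -0.10497726  0.05203234]
turn [-0.1, 45.0, -0.0] |45| shift [-5.19, 0.42, -11.01] j1 -19 pitch 0 j5 0 j6 -73
then
turn [59.9, 13.4, 144.6] |157| shift [-25.44, 19.29, 12.33] j1 13 pitch 0 j5 0 j6 115
turn [0.0, 25.2, 160.6] |163| shift [-26.11, 19.26, 12.22] j1 5 pitch -16 j5 43 j6 112
```

carry_out([
  [[0, 0, 0], [-1, 0, -1], 255],
  [[0, 0, 0], [-2.5, 0, -2.5], 255],
  [[0, 7, 0], [-4, 0, -4.5], 255],
  [[0, 15, 0], [-5, 0.2, -7], 255],
  [[0, 24, 0], [-5.2, 0.4, -9], 255],
  [[0, 33, 0], [-5.2, 0.4, -11], 255],
  [[0, 42, 0], [-5.2, 0.4, -11], 255],
  [[0, 45, 0], [-5.2, 0.4, -11], 255],
])

```text
clock: 13.4
tcp_pos: [0.61, -0.1225, 0.154]
orientation: [-0.0, -0.455, 0.89, -0.001]
wrist_force: [-0.8, 1.1, -1.5]
finger_gap: 0.0589
grip_force: 86.1
```

```bash
python3 - <<'E'
from h import *
s=env.get_state();print(np.degrees(s['joint_pos']).round())
go([.62,.05,.2],-Z,az(144-78)); go(pocket(2)+[0,0,.18],-Z,az(DY-90))
E
```

```text
[-19.  25.   2.  67.  -0. -73.]
turn [-0.1, 0.0, 78.1] |78| shift [-14.57, 9.29, -2.76] j1 -3 pitch 0 j5 0 j6 21
turn [-0.1, 0.1, 155.3] |155| shift [-30.65, 18.66, -0.8] j1 13 pitch 0 j5 0 j6 115
```

carry_out([
  [[0, 0, 10], [-1, 1, -1], 255],
  [[0, 0, 20], [-3, 2, -2], 255],
  [[0, 0, 30], [-5, 3, -2.8], 255],
  [[0, 0, 40], [-7, 4.5, -2.8], 255],
  [[0, 0, 50], [-9, 6, -2.8], 255],
  [[0, 0, 60], [-11, 7, -2.8], 255],
  [[0, 0, 70], [-13, 8, -2.8], 255],
  [[0, 0, 78], [-14.6, 9.3, -2.8], 255],
])

```text
clock: 14.4
tcp_pos: [0.6194, 0.0498, 0.1808]
orientation: [-0.0, 0.21, 0.978, 0.0]
wrist_force: [-0.3, -0.1, -2.2]
finger_gap: 0.0591
grip_force: 86.1
```

```bash
python3 - <<'E'
from h import *
s=env.get_state();print(np.degrees(s['joint_pos']).round(),s['finger_gap'])
go(pocket(2)+[0,0,.17],-Z,az(DY-90))
go(pocket(2)-.02*az(DY)+[0,0,.13],az(DY)-Z,az(DY-90))
E
```

```text
[-3. 24.  5. 70.  0. 21.] 0.059107834330381644
turn [0.0, -0.0, 76.9] |77| shift [5.89, 17.68, 2.96] j1 13 pitch 0 j5 0 j6 115
turn [-30.1, 37.9, 72.7] |87| shift [5.74, 17.01, 6.41] j1 4 pitch -15 j5 43 j6 111
```

carry_out([
  [[0, 0, 10], [0.7, 2, 0], 255],
  [[0, 0, 20], [1.4, 4, 0], 255],
  [[0, 0, 30], [2, 6, 0], 255],
  [[0, 0, 40], [3, 8, 0], 255],
  [[0, 0, 50], [4, 10, 0], 255],
  [[0, 0, 60], [5, 12, 0], 255],
  [[0, 0, 70], [5.8, 14, 0], 255],
  [[0, 0, 77], [5.8, 15.5, 0], 255],
])

```text
clock: 15.4
tcp_pos: [0.6289, 0.2152, 0.1809]
orientation: [-0.0, 0.773, 0.635, -0.0]
wrist_force: [1.0, -0.4, -2.2]
finger_gap: 0.059
grip_force: 86.1
```

```bash
python3 - <<'E'
from h import *
s=env.get_state();print(np.degrees(s['joint_pos']).round(),s['finger_gap'])
# use this overhead-ish view to measure the dock
p,d,c=cap('wrist'); X=cloud(d,c); save('w3.png',p)
np.savez('w3.npz',p=p,X=X)
go(pocket(2)-.02*az(DY)+[0,0,.13],az(DY)-Z,az(DY-90))
E
```

```text
[ 12.  29.  12.  73.   0. 113.] 0.059040512482500425
turn [0.0, 44.9, -0.1] |45| shift [1.31, 0.48, 6.39] j1 4 pitch -15 j5 43 j6 111
```

View pics/w3.png

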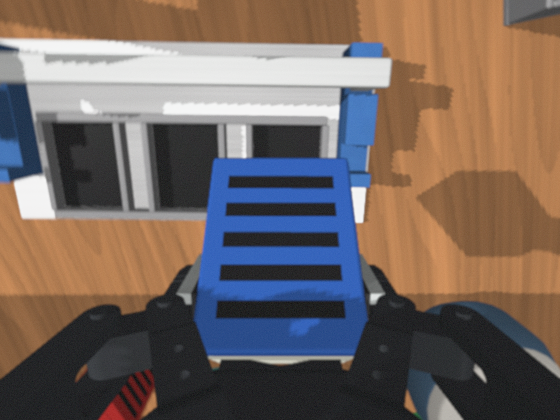

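The view shows the cassette tipped halfway, with the blue slots facing up at px (283,250). The pockets are at (85,165), (180,165) and (288,140). I'll measure the pocket walls from this cloud in the dock frame.

```bash
cat >> h.py <<'E'
def indock(X):
    P=X-dock; return np.stack([P@az(DY-90),P@az(DY),X[...,2]],-1)
E
python3 - <<'E'
from h import *
f=np.load('w3.npz'); p,X=f['p'],f['X']; Y=indock(X); V=p.max(-1)
print('base z',np.median(Y[(abs(Y[...,1]-.06)<.005)&(abs(Y[...,0])<.08)][:,2]))
m=(V<60)&(Y[...,2]<.03)&(abs(Y[...,1])<.06)&(abs(Y[...,0])<.15)
n,L,st,ce=cv2.connectedComponentsWithStats(m.astype(np.uint8))
for i in range(1,n):
    if st[i,4]>500:
        q=Y[L==i]; print(ce[i].round(),st[i,4],'z',np.percentile(q[:,2],[5,50,95]).round(4),'x',np.percentile(q[:,0],[1,99]).round(4),'y',np.percentile(q[:,1],[1,99]).round(4),
          [np.round(k,1) for k in cv2.minAreaRect(q[q[:,2]<.010][:,:2].astype(np.float32)*1000)])
w=(Y[...,2]>.016)&(Y[...,2]<.024)&(abs(Y[...,0])<.14)&(abs(Y[...,1])<.06)
W=Y[w]; print('wall z',np.median(W[:,2]))
for lo,hi in((-.135,-.12),(-.07,-.025),(-.12,-.07),(-.03,.03),(.03,.06)):
    q=W[(W[:,0]>lo)&(W[:,0]<hi)]; h,e=np.histogram(q[:,1],np.arange(-.056,.06,.002)); print(lo,hi,[(round(e[k]*1000),int(h[k])) for k in range(len(h)) if h[k]>0.25*h.max()])
q=W[abs(W[:,1])<.03]; h,e=np.histogram(q[:,0],np.arange(-.14,.14,.002)); print('x',[(round(e[k]*1000),int(h[k])) for k in range(len(h)) if h[k]>10])
E
```

```text
base z 0.006005695499721492
[ 87. 164.] 4662 z [0.0054 0.0066 0.0078] x [-0.1261 -0.0713] y [-0.0386  0.0404] [array([-99. ,   0.4]), array([81.6, 57. ]), np.float64(89.5)]
[184. 163.] 4566 z [0.0054 0.0066 0.0078] x [-0.0307  0.0273] y [-0.0399  0.0395] [array([-1.8, -0.8]), array([82.1, 59.9]), np.float64(88.6)]
[286. 141.] 2024 z [0.0054 0.0066 0.0078] x [0.0645 0.1258] y [0.0104 0.0386] [array([95.1, 24.5]), array([28.4, 63.2]), np.float64(90.0)]
wall z 0.01984569536404479
-0.135 -0.12 [(-50, 13), (-48, 21), (-46, 22), (-44, 23), (-42, 18), (-40, 17), (-38, 17), (-36, 16), (-34, 19), (-32, 16), (-30, 15), (-28, 21), (-26, 15), (-24, 18), (-22, 15), (-20, 18), (-18, 18), (-16, 18), (-14, 17), (-12, 18), (-10, 17), (-8, 20), (-6, 16), (-4, 19), (-2, 20), (0, 19), (2, 18), (4, 17), (6, 19), (8, 19), (10, 21), (12, 23), (14, 20), (16, 18), (18, 18), (20, 21), (22, 25), (24, 19), (26, 19), (28, 17), (30, 22), (32, 22), (34, 18), (36, 17), (38, 28), (40, 19), (42, 20), (44, 22), (46, 31), (48, 24)]
-0.07 -0.025 [(-50, 85), (-48, 90), (-46, 94), (-44, 111), (0, 38), (12, 42), (22, 46), (30, 39), (32, 41), (38, 47), (40, 55), (42, 99), (44, 100), (46, 149), (48, 94)]
-0.12 -0.07 [(-50, 98), (-48, 93), (-46, 99), (-44, 124), (42, 112), (44, 111), (46, 169), (48, 110)]
-0.03 0.03 [(-50, 92), (-48, 97), (-46, 93), (-44, 110), (40, 66), (42, 133), (44, 133), (46, 199), (48, 67)]
0.03 0.06 [(22, 27), (32, 29), (38, 31), (40, 58), (42, 68), (44, 67), (46, 99), (48, 34)]
x [(-134, 25), (-132, 127), (-130, 138), (-128, 254), (-126, 14), (-64, 30), (-62, 129), (-60, 138), (-58, 201), (-38, 89), (-36, 135), (-34, 165), (-32, 92), (32, 33), (34, 43), (36, 43), (38, 22), (58, 40), (60, 48), (62, 32), (126, 24), (128, 47), (130, 44), (132, 30)]
```

carry_out([
  [[0, 7, 0], [0.3, 0.1, 0], 255],
  [[0, 15, 0], [0.6, 0.2, 0.5], 255],
  [[0, 23, 0], [1, 0.4, 1], 255],
  [[0, 31, 0], [1.3, 0.5, 2], 255],
  [[0, 39, 0], [1.3, 0.5, 3], 255],
  [[0, 45, 0], [1.3, 0.5, 4], 255],
  [[0, 45, 0], [1.3, 0.5, 4], 255],
  [[0, 45, 0], [1.3, 0.5, 4], 255],
])

```text
clock: 16.45
tcp_pos: [0.6378, 0.2257, 0.1414]
orientation: [-0.242, 0.713, 0.588, 0.295]
wrist_force: [1.2, 0.4, -0.6]
finger_gap: 0.0593
grip_force: 86.4
```

```bash
sed -i 's/^def pocket/dock=dock-.0003*az(DY); DY=78.4\ndef pocket/' h.py; cat >> h.py <<'E'
def face(name='wrist',zmin=.06,near=None):
    """blue vent face in hand: plane, centre and edges in dock frame"""
    s=env.get_state(); p,d,c=cap(name); X=cloud(d,c); H,S,V=cv2.split(cv2.cvtColor(p,cv2.COLOR_RGB2HSV))
    h=s['tcp_pos']-env.hold_point_z*Q(s['orientation']).as_matrix()[:,2]
    if near is not None: h=near
    m=(H>105)&(H<125)&(S>120)&(np.linalg.norm(X-h,axis=-1)<.08)&(X[...,2]>zmin)&(d>0)
    n,L,st,_=cv2.connectedComponentsWithStats(m.astype(np.uint8)); m=L==1+np.argmax(st[1:,4])
    m=cv2.morphologyEx(m.astype(np.uint8),cv2.MORPH_CLOSE,np.ones((17,17)))>0
    P=X[m&(d>0)]; q=np.median(P,0)
    for _ in range(4):
        u,sv,vt=np.linalg.svd(P-P.mean(0),full_matrices=False); nn=vt[2]*np.sign(vt[2][2]); P=P[abs((P-P.mean(0))@nn)<.0025]
    Y=indock(P); r=cv2.minAreaRect(Y[:,:2].astype(np.float32)*1000)
    print('face n(dock)',[round(float(nn@a),3) for a in(az(DY-90),az(DY),Z)],'rect(dock mm)',[np.round(k,1) for k in r],'z',np.median(P[:,2]).round(4),len(P),'hold',(indock(h)*1000).round(1))
    return r
E
python3 - <<'E'
from h import *
face(); save('w4.png',env.read_camera('wrist')[0]); print(env.get_state()['finger_gap'])
E
```

```text
face n(dock) [-0.001, -0.0, 1.0] rect(dock mm) [array([96.7, -9.2]), array([60.1, 79.2]), np.float64(0.4)] z 0.1779 30002 hold [ 96.5 -21.7 154.6]
0.059202745284957364
```

View pics/w4.png

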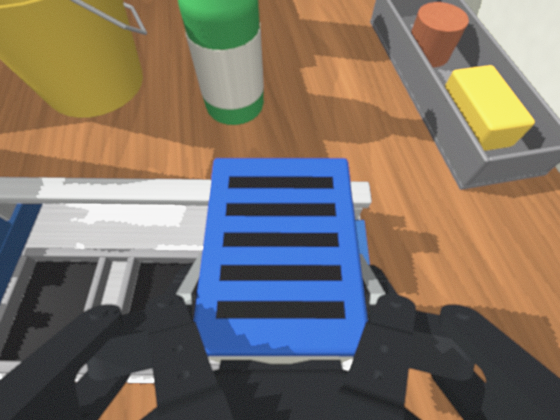

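The vent face is up and level, at px (283,255), above the third pocket. Next I'll correct the offset and lower in two stages.

```bash
cat >> h.py <<'E'
def dmove(dx,dy,dz,yaw=0):
    """dock-frame delta in mm, yaw deg about vertical -> tool frame"""
    s=env.get_state(); R0=Q(s['orientation'])
    print('turn',R0.inv().apply([0,0,yaw]).round(2).tolist(),'shift cm',R0.inv().apply(dx/10*az(DY-90)+dy/10*az(DY)+dz/10*Z).round(2).tolist())
E
python3 - <<'E'
from h import *
dmove(-1.7,9.2,-60,-.4); dmove(-1.7,9.2,-101,-.4)
E
```

```text
turn [-0.28, -0.0, 0.28] shift cm [-3.59, -0.18, 4.9]
turn [-0.28, -0.0, 0.28] shift cm [-6.48, -0.19, 7.8]
```

carry_out([
  [[-0.3, 0, 0.3], [0.3, -0.2, 1.2], 255],
  [[-0.3, 0, 0.3], [-1.2, -0.2, 2.6], 255],
  [[-0.3, 0, 0.3], [-2.6, -0.2, 3.9], 255],
  [[-0.3, 0, 0.3], [-3.8, -0.2, 5.1], 255],
  [[-0.3, 0, 0.3], [-5, -0.2, 6.3], 255],
  [[-0.3, 0, 0.3], [-6, -0.2, 7.3], 255],
  [[-0.3, 0, 0.3], [-6.5, -0.2, 7.8], 255],
  [[-0.3, 0, 0.3], [-6.5, -0.2, 7.8], 255],
])

```text
clock: 17.55
tcp_pos: [0.6369, 0.2351, 0.0387]
orientation: [-0.243, 0.715, 0.585, 0.296]
wrist_force: [0.2, 0.4, -1.7]
finger_gap: 0.0593
grip_force: 86.4
```

```bash
python3 - <<'E'
from h import *
r=face(zmin=.05); dmove(95-r[0][0],-r[0][1],-20)
E
```

```text
face n(dock) [0.001, -0.002, 1.0] rect(dock mm) [array([94. , -0.4]), array([60.1, 78.8]), np.float64(0.0)] z 0.0752 29932 hold [ 93.6 -12.6  51.9]
turn [0.0, 0.0, 0.0] shift cm [-1.39, 0.1, 1.44]
```

carry_out([
  [[0, 0, 0], [0, 0.1, 0], 255],
  [[0, 0, 0], [-0.3, 0.1, 0.3], 255],
  [[0, 0, 0], [-0.6, 0.1, 0.6], 255],
  [[0, 0, 0], [-0.9, 0.1, 0.9], 255],
  [[0, 0, 0], [-1.1, 0.1, 1.15], 255],
  [[0, 0, 0], [-1.3, 0.1, 1.35], 255],
  [[0, 0, 0], [-1.3, 0.1, 1.35], 255],
  [[0, 0, 0], [-1.3, 0.1, 1.35], 255],
])

```text
clock: 18.6
tcp_pos: [0.6382, 0.2355, 0.0222]
orientation: [-0.243, 0.715, 0.585, 0.297]
wrist_force: [-5.1, -3.1, 9.4]
finger_gap: 0.0592
grip_force: 92.8
```

```bash
python3 - <<'E'
from h import *
r=face(zmin=.035)
E
```

```text
face n(dock) [0.0, -0.004, 1.0] rect(dock mm) [array([95.2,  0.4]), array([60.1, 79.3]), np.float64(0.0)] z 0.0588 29943 hold [ 94.8 -12.1  35.4]
```

Fingertips touched the pocket walls (9 N) with the cassette 3 mm above seated. It's already guided by the pocket, so I'll raise slightly and open only a little, because the cheek is close.

carry_out([
  [[0, 0, 0], [-0.1, 0, -0.1], 255],
  [[0, 0, 0], [-0.1, 0, -0.1], 60],
  [[0, 0, 0], [-0.1, 0, -0.1], 60],
  [[0, 0, 0], [-0.1, 0, -0.1], 60],
  [[0, 0, 0], [-0.1, 0, -0.1], 60],
  [[0, 0, 0], [-0.1, 0, -0.1], 60],
  [[0, 0, 0], [-0.1, 0, -0.1], 60],
  [[0, 0, 0], [-0.1, 0, -0.1], 60],
])

```text
clock: 19.65
tcp_pos: [0.6385, 0.2341, 0.0212]
orientation: [-0.242, 0.715, 0.585, 0.297]
wrist_force: [0.5, 1.1, 4.6]
finger_gap: 0.0653
grip_force: 2.6
```

```bash
python3 - <<'E'
from h import *
r=face(zmin=.03)
E
```

```text
face n(dock) [0.0, -0.002, 1.0] rect(dock mm) [array([95.6, -1.9]), array([59.9, 79.4]), np.float64(0.1)] z 0.0561 30108 hold [ 95.4 -13.4  34.4]
```

Seated: face at z = 0.056, level. Retreating, then on to b.

carry_out([
  [[0, 0, 0], [0, 0, -1], 60],
  [[0, 0, 0], [0, 0, -3], 60],
  [[0, 0, 0], [0, 0, -6], 60],
  [[0, 0, 0], [0, 0, -9], 0],
  [[0, 0, 0], [0, 0, -12], 0],
  [[0, -8, 0], [-4, 0, -16], 0],
  [[0, -16, 0], [-7, 0, -18], 0],
  [[0, -24, 0], [-9, 0, -20], 0],
])

```text
clock: 20.7
tcp_pos: [0.5964, 0.03, 0.098]
orientation: [-0.114, 0.762, 0.622, 0.139]
wrist_force: [0.5, -0.1, -0.1]
finger_gap: 0.0855
grip_force: 0.0
```

```bash
python3 - <<'E'
from h import *
s=env.get_state(); print(np.degrees(s['joint_pos']).round(),s['tcp_pos'])
p,d,c=cap('top'); X=cloud(d,c)
rb=blob(X,p,.61,-.2525,.08); blob(X,p,.414,-.35,.06)
face('top',.04,near=pocket(2)+[0,0,.056])
f=az(53); c0=np.array([.6097,-.2525,.052])-.008*f
go([.5,0,.2],-Z,az(143-150)); go([.5,-.1,.22],-Z,az(143-75)); go([.5,-.25,.22],-Z,az(143)); go(c0-.09*(f-Z)/2**.5,f-Z,az(143))
E
```

```text
[-15.  24. -11.  57.  21.  86.] [0.59640917 0.03002933 0.09803876]
blob 250 [array([ 609.7, -252.5]), array([49.2, 59.8]), np.float64(52.4)] z 0.0795 blue-c [-0.012 -0.014]
blob 350 [array([ 414.7, -353. ]), array([78.8, 50.6]), np.float64(25.9)] z 0.0589 blue-c [ 0.008 -0.017]
face n(dock) [-0.011, 0.006, 1.0] rect(dock mm) [array([95.1, -4.9]), array([58.9, 78.9]), np.float64(0.6)] z 0.0555 212 hold [95.  0. 56.]
turn [1.0, -20.9, -4.4] |21| shift [-1.82, -8.95, -9.44] j1 -9 pitch 0 j5 0 j6 88
turn [14.6, -17.3, -78.5] |82| shift [-10.26, -6.96, -14.8] j1 -20 pitch 0 j5 0 j6 2
turn [28.1, -6.1, -152.1] |155| shift [-24.0, -3.98, -20.04] j1 -35 pitch 0 j5 0 j6 -88
turn [-32.8, -19.2, -153.9] |159| shift [-30.66, 4.27, -11.97] j1 -44 pitch 7 j5 45 j6 -100
```

carry_out([
  [[1.8, -2.1, -9.6], [-1, -0.8, -4], 0],
  [[3.6, -4.2, -19.3], [-2.5, -1.7, -8], 0],
  [[5.4, -6.4, -29], [-4, -2.6, -11], 0],
  [[7.2, -8.6, -38.7], [-5.3, -3.5, -14.8], 0],
  [[9, -10.7, -48.4], [-6.6, -4.4, -14.8], 0],
  [[10.8, -12.8, -58.1], [-8, -5.3, -14.8], 0],
  [[12.7, -15, -68.3], [-9, -6, -14.8], 0],
  [[14.6, -17.3, -78.5], [-10.3, -7, -14.8], 0],
])

```text
clock: 21.8
tcp_pos: [0.4986, -0.0991, 0.1985]
orientation: [-0.002, 0.187, 0.982, 0.002]
wrist_force: [0.0, 0.1, 0.5]
finger_gap: 0.0854
grip_force: 0.0
```

```bash
python3 - <<'E'
from h import *
f=az(53); c0=np.array([.6097,-.2525,.052])-.008*f
go(c0-.12*(f-Z)/2**.5,f-Z,az(143))
E
```

```text
turn [-28.9, -38.4, -70.6] |85| shift [-13.89, -17.87, 7.38] j1 -46 pitch 9 j5 44 j6 -103
```

carry_out([
  [[-3.6, -4.8, -8.8], [-1.7, -2.2, 0], 0],
  [[-7.2, -9.6, -17.6], [-3.4, -4.4, 0], 0],
  [[-10.8, -14.4, -26.4], [-5.2, -6.7, 0], 0],
  [[-14.4, -19.2, -35.2], [-7, -9, 1], 0],
  [[-18, -24, -44], [-8.7, -11.2, 2], 0],
  [[-21.6, -28.8, -52.8], [-10.4, -13.4, 4], 0],
  [[-25.3, -33.6, -61.7], [-12, -15.6, 6], 0],
  [[-28.9, -38.4, -70.6], [-13.9, -17.9, 7.4], 0],
])

```text
clock: 22.8
tcp_pos: [0.5605, -0.3176, 0.1241]
orientation: [0.345, -0.41, 0.827, 0.169]
wrist_force: [1.1, 0.1, 0.3]
finger_gap: 0.0855
grip_force: 0.0
```

```bash
python3 - <<'E'
from h import *
s=env.get_state(); print(np.degrees(s['joint_pos']).round(),s['tcp_pos'])
p,d,c=cap('wrist'); X=cloud(d,c); r=blob(X,p,.61,-.2525,.08); save('b1.png',p)
f=az(53); c0=np.array([.6097,-.2525,.052])-.008*f
go(c0-.08*(f-Z)/2**.5,f-Z,az(143)); go(c0,f-Z,az(143))
E
```

```text
[ -56.   37.    4.   74.   42. -115.] [ 0.56050553 -0.31755195  0.12413651]
blob 2844 [array([ 609.4, -252.1]), array([49.5, 59. ]), np.float64(52.5)] z 0.0794 blue-c [-0.013 -0.018]
turn [0.1, 0.5, -0.2] |1| shift [-1.06, 0.19, 3.68] j1 -43 pitch 6 j5 45 j6 -99
turn [0.1, 0.5, -0.2] |1| shift [-0.98, 0.18, 11.68] j1 -38 pitch 1 j5 45 j6 -92
```

carry_out([
  [[0, 0.5, 0], [-1, 0.2, 2], 0],
  [[0, 0.5, 0], [-1, 0.2, 4], 0],
  [[0, 0.5, 0], [-1, 0.2, 6.5], 0],
  [[0, 0.5, 0], [-1, 0.2, 9], 0],
  [[0, 0.5, 0], [-1, 0.2, 11], 0],
  [[0, 0.5, 0], [-1, 0.2, 11.7], 0],
  [[0, 0.5, 0], [-1, 0.2, 11.7], 0],
  [[0, 0.5, 0], [-1, 0.2, 11.7], 255],
])

```text
clock: 23.85
tcp_pos: [0.6139, -0.2454, 0.0497]
orientation: [0.339, -0.41, 0.83, 0.166]
wrist_force: [-0.5, -0.5, -0.3]
finger_gap: 0.0698
grip_force: 0.0
```

carry_out([
  [[0, 0, 0], [0, 0, 0], 255],
  [[0, 0, 0], [0, 0, 0], 255],
  [[0, 0, 0], [0, 0, 0], 255],
  [[0, 0, 0], [-0.7, 0, -0.7], 255],
  [[0, 0, 0], [-2, 0, -2], 255],
  [[0, 7, 0], [-3.5, 0, -4], 255],
  [[0, 15, 0], [-4.5, 0.2, -6], 255],
  [[0, 24, 0], [-5.2, 0.4, -9], 255],
])

```text
clock: 24.85
tcp_pos: [0.5943, -0.2624, 0.1516]
orientation: [0.157, -0.436, 0.883, 0.077]
wrist_force: [0.4, 0.1, -1.3]
finger_gap: 0.0589
grip_force: 85.8
```

```bash
python3 - <<'E'
from h import *
go([.55,-.12,.2],-Z,az(143-70)); go(pocket(1)+[0,0,.17],-Z,az(DY-90))
E
```

```text
turn [12.1, 17.6, 68.8] |72| shift [-9.12, 12.17, 0.16] j1 -20 pitch 0 j5 0 j6 -3
turn [27.0, 6.3, 152.1] |155| shift [-35.64, 35.27, 13.04] j1 17 pitch 0 j5 0 j6 119
```

carry_out([
  [[1.5, 2.2, 8.6], [-1, 1.5, -1], 255],
  [[3, 4.4, 17.2], [-2.2, 3, -2], 255],
  [[4.5, 6.6, 25.8], [-3.4, 4.5, -1.8], 255],
  [[6, 8.8, 34.4], [-4.6, 6, -1.4], 255],
  [[7.5, 11, 43], [-5.8, 7.6, -1], 255],
  [[9, 13.2, 51.6], [-7, 9.2, -0.6], 255],
  [[10.5, 15.4, 60.2], [-8, 10.7, -0.2], 255],
  [[12.1, 17.6, 68.8], [-9.1, 12.2, 0.2], 255],
])

```text
clock: 25.85
tcp_pos: [0.5498, -0.1189, 0.1807]
orientation: [0.001, 0.15, 0.989, 0.002]
wrist_force: [-0.1, 0.6, -2.6]
finger_gap: 0.0591
grip_force: 86.1
```

carry_out([
  [[0, 0, 0], [0, 0, 0], 255],
  [[0, 0, 0], [0, 0, 0], 255],
  [[0, 0, 0], [0, 0, 0], 255],
  [[0, 0, 0], [0, 0, 0], 255],
  [[0, 0, 0], [0, 0, 0], 255],
  [[0, 0, 0], [0, 0, 0], 255],
  [[0, 0, 0], [0, 0, 0], 255],
  [[0, 0, 0], [0, 0, 0], 255],
])

```text
clock: 26.85
tcp_pos: [0.5503, -0.1202, 0.1795]
orientation: [0.001, 0.148, 0.989, 0.002]
wrist_force: [-0.2, -0.7, -2.2]
finger_gap: 0.0593
grip_force: 86.2
```

```bash
python3 - <<'E'
from h import *
s=env.get_state(); print(np.degrees(s['joint_pos']).round(),s['tcp_pos'],s['finger_gap'])
go(pocket(1)-.05*az(DY)+[0,0,.18],-Z,az(DY-90))
E
```

```text
[-21.  18.  -5.  67.   0.  -4.] [ 0.55031905 -0.12019747  0.17947014] 0.05928351710476037
turn [0.3, -0.2, 84.6] |85| shift [10.95, 30.59, 1.96] j1 13 pitch 0 j5 0 j6 114
```

carry_out([
  [[0, 0, 10.6], [1.4, 3.8, 0], 255],
  [[0, 0, 21.2], [2.8, 7.6, 0], 255],
  [[0, 0, 31.8], [4.2, 11.5, 0], 255],
  [[0, 0, 42.4], [5.6, 15.3, 0], 255],
  [[0, 0, 53], [7, 19, 0], 255],
  [[0, 0, 63.6], [8.3, 23, 0], 255],
  [[0, 0, 74.2], [9.6, 27, 0], 255],
  [[0, 0, 84.6], [11, 30.6, 0], 255],
])

```text
clock: 27.85
tcp_pos: [0.5345, 0.2061, 0.181]
orientation: [-0.001, 0.777, 0.63, 0.003]
wrist_force: [0.5, 0.1, -1.6]
finger_gap: 0.0588
grip_force: 86.5
```

carry_out([
  [[0, 7, 0], [0.3, 0, 0], 255],
  [[0, 15, 0], [0.6, 0, 0], 255],
  [[0, 23, 0], [1, 0, 0.5], 255],
  [[0, 31, 0], [1.3, 0, 1], 255],
  [[0, 39, 0], [1.3, 0, 1.5], 255],
  [[0, 45, 0], [1.3, 0, 2], 255],
  [[0, 45, 0], [1.3, 0, 2], 255],
  [[0, 45, 0], [1.3, 0, 2], 255],
])

```text
clock: 28.85
tcp_pos: [0.5377, 0.2174, 0.1615]
orientation: [-0.242, 0.715, 0.584, 0.298]
wrist_force: [0.0, -0.5, -1.6]
finger_gap: 0.0591
grip_force: 86.5
```

```bash
python3 - <<'E'
from h import *
s=env.get_state(); print(np.degrees(s['joint_pos']).round(),s['tcp_pos'],s['finger_gap'])
r=face(zmin=.06); print(r[2]); dmove(-r[0][0],-r[0][1],-70)
E
```

```text
[ -8.  15. -26.  46.  45.  95.] [0.53774495 0.21735449 0.1614741 ] 0.05914128999537594
face n(dock) [-0.009, 0.005, 1.0] rect(dock mm) [array([  0.4, -26.1]), array([79.5, 60. ]), np.float64(89.9)] z 0.1929 25180 hold [  0.  -50.  174.7]
89.88493347167969
turn [0.0, 0.0, 0.0] shift cm [-3.13, -0.06, 6.79]
```

carry_out([
  [[0, 0, 0], [1, 0, 2], 255],
  [[0, 0, 0], [0, 0, 4], 255],
  [[0, 0, 0], [-1.5, 0, 5.5], 255],
  [[0, 0, 0], [-3, 0, 7], 255],
  [[0, 0, 0], [-4.5, -0.05, 8.3], 255],
  [[0, 0, 0], [-5.8, -0.05, 9.5], 255],
  [[0, 0, 0], [-6.5, -0.05, 10.2], 255],
  [[0, 0, 0], [-6.5, -0.05, 10.2], 255],
])

```text
clock: 29.9
tcp_pos: [0.5423, 0.2442, 0.043]
orientation: [-0.243, 0.715, 0.584, 0.299]
wrist_force: [-0.1, 0.9, -1.7]
finger_gap: 0.0589
grip_force: 86.5
```

```bash
python3 - <<'E'
from h import *
r=face(zmin=.05); dmove(-r[0][0],-r[0][1],-20)
E
```

```text
face n(dock) [-0.009, 0.003, 1.0] rect(dock mm) [array([-0.5,  0.6]), array([78.7, 59.9]), np.float64(89.9)] z 0.0744 25109 hold [ -0.9 -22.8  56.2]
turn [0.0, 0.0, 0.0] shift cm [-1.47, 0.05, 1.36]
```

carry_out([
  [[0, 0, 0], [0, 0.05, 0], 255],
  [[0, 0, 0], [-0.3, 0.05, 0.3], 255],
  [[0, 0, 0], [-0.6, 0.05, 0.6], 255],
  [[0, 0, 0], [-0.9, 0.05, 0.85], 255],
  [[0, 0, 0], [-1.1, 0.05, 1.05], 255],
  [[0, 0, 0], [-1.25, 0.05, 1.2], 255],
  [[0, 0, 0], [-1.25, 0.05, 1.2], 255],
  [[0, 0, 0], [-1.25, 0.05, 1.2], 255],
])

```text
clock: 30.95
tcp_pos: [0.5428, 0.2433, 0.0258]
orientation: [-0.243, 0.715, 0.584, 0.299]
wrist_force: [-0.4, -0.4, -1.2]
finger_gap: 0.0592
grip_force: 86.5
```

carry_out([
  [[0, 0, 0], [0, 0, 0], 60],
  [[0, 0, 0], [0, 0, 0], 60],
  [[0, 0, 0], [0, 0, 0], 60],
  [[0, 0, 0], [0, 0, 0], 60],
  [[0, 0, 0], [0, 0, 0], 60],
  [[0, 0, 0], [0, 0, 0], 60],
  [[0, 0, 0], [0, 0, 0], 60],
  [[0, 0, 0], [0, 0, 0], 60],
])

```text
clock: 31.95
tcp_pos: [0.5428, 0.2433, 0.0257]
orientation: [-0.243, 0.715, 0.584, 0.299]
wrist_force: [-0.0, 0.4, -0.3]
finger_gap: 0.0652
grip_force: 0.0
```

```bash
python3 - <<'E'
from h import *
r=face(zmin=.03)
E
```

```text
face n(dock) [-0.0, -0.003, 1.0] rect(dock mm) [array([ 0.3, -0.8]), array([60. , 79.2]), np.float64(0.1)] z 0.056 25135 hold [ -0.2 -23.6  38.9]
```

b is seated (face z = 0.056, level). For d I'll grip across its 50 mm side, turn it 90° so it stands on end at a free spot, then treat it like the others.

carry_out([
  [[0, 0, 0], [0, 0, -2], 60],
  [[0, 0, 0], [0, 0, -5], 60],
  [[0, 0, 0], [0, 0, -8], 60],
  [[0, 0, 0], [0, 0, -12], 0],
  [[0, -8, 0], [-3, 0, -14], 0],
  [[0, -16, 0], [-6, 0, -16], 0],
  [[0, -26, 0], [-9, 0, -18], 0],
  [[0, -36, 0], [-12, 0, -20], 0],
])

```text
clock: 33.0
tcp_pos: [0.4974, 0.0197, 0.0818]
orientation: [-0.048, 0.773, 0.63, 0.062]
wrist_force: [0.3, 0.6, -0.8]
finger_gap: 0.0855
grip_force: 0.0
```

carry_out([
  [[0, 0, 0], [0, 0, 0], 0],
  [[0, 0, 0], [0, 0, 0], 0],
  [[0, 0, 0], [0, 0, 0], 0],
  [[0, 0, 0], [0, 0, 0], 0],
  [[0, 0, 0], [0, 0, 0], 0],
  [[0, 0, 0], [0, 0, 0], 0],
  [[0, 0, 0], [0, 0, 0], 0],
  [[0, 0, 0], [0, 0, 0], 0],
])

```text
clock: 34.0
tcp_pos: [0.4972, 0.0214, 0.0812]
orientation: [-0.051, 0.772, 0.63, 0.063]
wrist_force: [0.2, -0.8, -0.4]
finger_gap: 0.0852
grip_force: 0.0
```

```bash
python3 - <<'E'
from h import *
s=env.get_state(); print(np.degrees(s['joint_pos']).round(),s['tcp_pos'])
p,d,c=cap('top'); X=cloud(d,c); r=blob(X,p,.414,-.35,.06)
c=np.array([.4145,-.352,.036]); e=az(25); c+=.010*e
for y in(-65,115):
    print(y); go(c+.0+.10*(e+Z)/2**.5,-e-Z,az(y)); go(c,-e-Z,az(y)); go(c+[0,0,.15],-Z,az(y))
    y2=y-61; print('stand'); go([.58,-.29,.2],-Z,az(y2)); go([.58,-.29,.055],az(-36)-Z,az(y2))
E
```

```text
[-12.  14. -25.  51.   9.  89.] [0.4971655  0.0213864  0.08117032]
blob 353 [array([ 414. , -352.2]), array([79.2, 49.7]), np.float64(25.0)] z 0.0595 blue-c [ 0.009 -0.017]
-65
turn [17.1, -50.2, 52.6] |75| shift [-33.57, 4.82, -6.73] j1 -33 pitch 28 j5 -37 j6 131
turn [17.1, -50.2, 52.6] |75| shift [-38.87, -0.86, -0.44] j1 -39 pitch 24 j5 -39 j6 125
turn [-4.2, -8.7, 53.3] |54| shift [-35.76, 0.22, -14.57] j1 -48 pitch 0 j5 0 j6 107
stand
turn [-9.2, -6.1, 114.1] |115| shift [-26.85, 14.39, -14.51] j1 -34 pitch -0 j5 0 j6 -178
turn [-52.7, 22.8, 103.0] |118| shift [-29.64, 15.57, -0.83] j1 -33 pitch -45 j5 -2 j6 -178
115
turn [58.4, 19.8, -113.7] |129| shift [-33.57, 4.82, -6.73] j1 -33 pitch 28 j5 -37 j6 -49
turn [58.4, 19.8, -113.7] |129| shift [-38.87, -0.86, -0.44] j1 -39 pitch 24 j5 -39 j6 -55
turn [10.3, -5.0, -126.3] |127| shift [-35.76, 0.22, -14.57] j1 -48 pitch 0 j5 0 j6 -73
stand
turn [5.4, -8.2, -65.4] |66| shift [-26.85, 14.39, -14.51] j1 -34 pitch 0 j5 0 j6 2
turn [-20.7, -48.0, -64.6] |83| shift [-29.64, 15.57, -0.83] j1 -33 pitch -45 j5 -2 j6 2
```

```bash
python3 - <<'E'
from h import *
go([.5,-.10,.24],-Z,az(68))
E
```

```text
turn [6.5, -7.7, -79.4] |80| shift [-9.42, 2.74, -15.73] j1 -20 pitch 0 j5 0 j6 2
```

carry_out([
  [[0.8, -1, -10], [-1, 0.3, -5], 0],
  [[1.6, -2, -20], [-2, 0.6, -10], 0],
  [[2.4, -3, -30], [-3.5, 1, -14], 0],
  [[3.2, -4, -40], [-5, 1.4, -15.7], 0],
  [[4, -5, -50], [-6.2, 1.8, -15.7], 0],
  [[4.8, -6, -60], [-7.4, 2.2, -15.7], 0],
  [[5.6, -6.8, -70], [-8.6, 2.5, -15.7], 0],
  [[6.5, -7.7, -79.4], [-9.4, 2.7, -15.7], 0],
])

```text
clock: 35.05
tcp_pos: [0.4996, -0.1002, 0.2208]
orientation: [0.0, 0.188, 0.982, -0.0]
wrist_force: [-0.0, 0.3, -0.6]
finger_gap: 0.0857
grip_force: 0.0
```

```bash
python3 - <<'E'
from h import *
c=np.array([.414,-.352,.036]); e=az(25); c+=.010*e
go(c+.13*(e+Z)/2**.5,-e-Z,az(115))
E
```

```text
turn [18.3, 42.5, -44.2] |64| shift [-7.44, -20.1, 10.63] j1 -32 pitch 29 j5 -36 j6 -47
```

carry_out([
  [[2.6, 6.1, -6.3], [-1, -3, 0], 0],
  [[5.2, 12.2, -12.6], [-2, -6, 0], 0],
  [[7.8, 18.2, -18.9], [-3.2, -9, 1], 0],
  [[10.5, 24.3, -25.2], [-4.4, -12, 3], 0],
  [[13.1, 30.4, -31.6], [-5.5, -15, 5.5], 0],
  [[15.7, 36.4, -37.9], [-6.5, -18, 8], 0],
  [[18.3, 42.5, -44.2], [-7.4, -20.1, 10.6], 0],
  [[18.3, 42.5, -44.2], [-7.4, -20.1, 10.6], 0],
])

```text
clock: 36.05
tcp_pos: [0.4916, -0.3129, 0.1091]
orientation: [-0.377, -0.198, 0.901, -0.079]
wrist_force: [0.9, -0.3, -0.4]
finger_gap: 0.0853
grip_force: 0.0
```

```bash
python3 - <<'E'
from h import *
p,d,c=cap('wrist'); X=cloud(d,c); r=blob(X,p,.414,-.352,.06); save('d1.png',p)
s=env.get_state(); print(np.degrees(s['joint_pos']).round(),s['tcp_pos'])
c=np.array([.414,-.352,.036]); e=az(25); c+=.010*e
go(c,-e-Z,az(115))
E
```

```text
blob 6148 [array([ 414.4, -349.9]), array([80.2, 48.9]), np.float64(25.5)] z 0.0601 blue-c [ 0.014 -0.015]
[-25.  51.  26.  99. -32. -39.] [ 0.49232331 -0.31301134  0.11246249]
turn [0.5, -0.1, -0.2] |0| shift [0.04, -0.32, 12.75] j1 -39 pitch 24 j5 -39 j6 -55
```

View pics/d1.png

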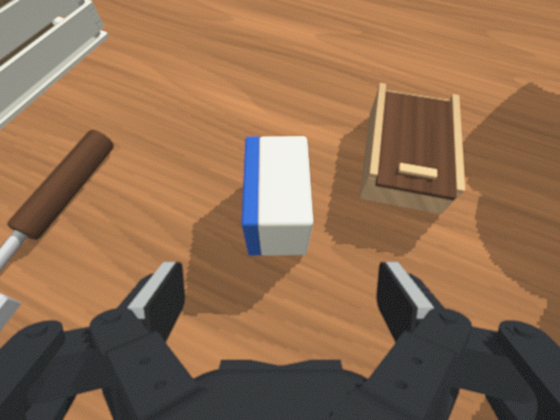

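Cassette d is at px (277,195), centred between the fingers, with the slide box well clear at (415,150).

carry_out([
  [[0, 0, 0], [0, -0.15, 2], 0],
  [[0, 0, 0], [0, -0.15, 5], 0],
  [[0, 0, 0], [0, -0.15, 8], 0],
  [[0, 0, 0], [0, -0.15, 10.5], 0],
  [[0, 0, 0], [0, -0.15, 12], 0],
  [[0, 0, 0], [0, -0.15, 12.3], 0],
  [[0, 0, 0], [0, -0.15, 12.3], 0],
  [[0, 0, 0], [0, -0.15, 12.3], 0],
])

```text
clock: 37.1
tcp_pos: [0.4157, -0.3516, 0.0294]
orientation: [-0.373, -0.197, 0.903, -0.083]
wrist_force: [0.1, 0.0, 0.4]
finger_gap: 0.0853
grip_force: 0.0
```

```bash
python3 - <<'E'
from h import *
c=np.array([.4144,-.3499,.036]); e=az(25); c+=.010*e
go(c,-e-Z,az(115))
E
```

```text
turn [0.1, 0.1, -0.3] |0| shift [-0.21, 0.21, 0.73] j1 -39 pitch 24 j5 -39 j6 -55
```

carry_out([
  [[0, 0, 0], [-0.2, 0.2, 0.3], 0],
  [[0, 0, 0], [-0.2, 0.2, 0.6], 0],
  [[0, 0, 0], [-0.2, 0.2, 0.6], 0],
  [[0, 0, 0], [-0.2, 0.2, 0.6], 255],
  [[0, 0, 0], [-0.2, 0.2, 0.6], 255],
  [[0, 0, 0], [-0.2, 0.2, 0.6], 255],
  [[0, 0, 0], [-0.2, 0.2, 0.6], 255],
  [[0, 0, 0], [-0.2, 0.2, 0.6], 255],
])

```text
clock: 38.1
tcp_pos: [0.4115, -0.3509, 0.0227]
orientation: [-0.374, -0.197, 0.903, -0.082]
wrist_force: [2.1, 1.1, 2.6]
finger_gap: 0.0492
grip_force: 82.5
```

```bash
python3 - <<'E'
from h import *
s=env.get_state(); print(s['tcp_pos'],s['finger_gap'],s['grip_force'])
R0=Q(s['orientation']); print('up',R0.inv().apply([0,0,1]).round(2))
go([.47,-.33,.17],-Z,az(115))
E
```

```text
[ 0.41148636 -0.35094849  0.02268224] 0.04916358621584915 82.49160289764404
up [ 0.71 -0.   -0.71]
turn [0.1, -45.0, -0.3] |45| shift [4.72, -0.55, -13.47] j1 -43 pitch 0 j5 0 j6 -68
```

carry_out([
  [[0, 0, 0], [1, 0, -1], 255],
  [[0, 0, 0], [2.5, 0, -2.5], 255],
  [[0, -7, 0], [4, -0.1, -5], 255],
  [[0, -15, 0], [4.7, -0.2, -7.5], 255],
  [[0, -24, 0], [4.7, -0.3, -10], 255],
  [[0, -33, 0], [4.7, -0.4, -12], 255],
  [[0, -42, 0], [4.7, -0.5, -13.5], 255],
  [[0, -45, 0], [4.7, -0.5, -13.5], 255],
])

```text
clock: 39.1
tcp_pos: [0.4696, -0.3304, 0.1548]
orientation: [0.002, -0.213, 0.977, -0.002]
wrist_force: [0.2, -0.3, -1.2]
finger_gap: 0.0493
grip_force: 82.4
```

```bash
python3 - <<'E'
from h import *
s=env.get_state(); print(s['tcp_pos'],s['finger_gap'],s['grip_force'])
go([.57,-.29,.15],az(-36)-Z,az(54))
E
```

```text
[ 0.46958541 -0.3303686   0.15478672] 0.04934486025460936 82.4418568611145
turn [23.6, -40.3, 57.4] |74| shift [-11.45, -1.65, 1.85] j1 -34 pitch -45 j5 -2 j6 2
```

carry_out([
  [[3.2, -5.4, 7.8], [-1.6, -0.2, 0], 255],
  [[6.4, -10.9, 15.5], [-3.2, -0.4, 0], 255],
  [[9.6, -16.4, 23.3], [-4.8, -0.7, 0], 255],
  [[12.8, -21.8, 31], [-6.4, -1, 0.5], 255],
  [[16, -27.3, 38.8], [-8, -1.2, 1], 255],
  [[19.2, -32.7, 46.6], [-9.6, -1.4, 1.5], 255],
  [[23.6, -40.3, 57.4], [-11.4, -1.6, 1.8], 255],
  [[23.6, -40.3, 57.4], [-11.4, -1.6, 1.8], 255],
])

```text
clock: 40.1
tcp_pos: [0.5787, -0.2941, 0.1319]
orientation: [0.36, 0.286, 0.88, -0.117]
wrist_force: [-0.2, 0.0, -1.5]
finger_gap: 0.0497
grip_force: 82.8
```

carry_out([
  [[0, 0, 0], [0, 0, 0], 255],
  [[0, 0, 0], [0, 0, 0], 255],
  [[0, 0, 0], [0, 0, 0], 255],
  [[0, 0, 0], [0, 0, 0], 255],
  [[0, 0, 0], [0, 0, 0], 255],
  [[0, 0, 0], [0, 0, 0], 255],
  [[0, 0, 0], [0, 0, 0], 255],
  [[0, 0, 0], [0, 0, 0], 255],
])

```text
clock: 41.1
tcp_pos: [0.5801, -0.2963, 0.133]
orientation: [0.361, 0.285, 0.88, -0.118]
wrist_force: [0.9, -1.0, -1.7]
finger_gap: 0.0495
grip_force: 82.8
```

```bash
python3 - <<'E'
from h import *
s=env.get_state(); R0=Q(s['orientation']); M=R0.as_matrix(); h=s['tcp_pos']-env.hold_point_z*M[:,2]
print(h,s['finger_gap'],'tz',M[:,2].round(3),'ty',M[:,1].round(3),'up',R0.inv().apply([0,0,1]).round(3))
p,d,c=cap('wrist'); X=cloud(d,c); save('d2.png',p)
H,S,V=cv2.split(cv2.cvtColor(p,cv2.COLOR_RGB2HSV)); W=((S<50)&(V>80))|((H>105)&(H<125)&(S>120)); m=W&(np.linalg.norm(X-h,axis=-1)<.075)
Y=X[m]; zt=np.percentile(Y[:,2],98); print('ztop',zt); blob(X,p,h[0],h[1],zt,tol=.006)
go(h-[0,0,h[2]-.05],az(-36)-Z,az(54))
E
```

```text
[ 0.56946669 -0.28861114  0.14627261] 0.049476821572459875 tz [ 0.568 -0.413 -0.712] ty [ 0.587  0.809 -0.001] up [-0.702 -0.001 -0.712]
ztop 0.17722252268432448
blob 2643 [array([ 548.3, -270.8]), array([97.1, 85.2]), np.float64(14.8)] z 0.1741 blue-c [-0.008 -0.016]
turn [-0.0, -0.4, 0.1] |0| shift [6.75, 0.01, 6.85] j1 -34 pitch -45 j5 -2 j6 2
```

View pics/d2.png

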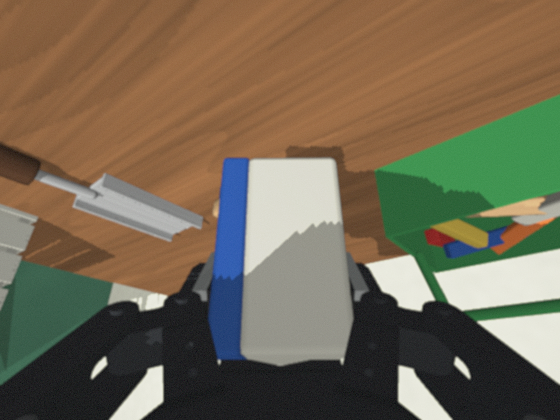

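The cassette hangs upright (end up, vent at left, px (230,260)), with its bottom about 97 mm above the shelf. I'll set it down slightly to the right of here, clear of the green block.

```bash
python3 - <<'E'
from h import *
R0=Q(env.get_state()['orientation'])
print(R0.inv().apply([-1,-3.1,0]).round(2),R0.inv().apply([-1,-3.1,-9.4]).round(2))
E
```

```text
[-0.72 -3.1   0.71] [ 5.88 -3.09  7.4 ]
```

carry_out([
  [[0, -0.4, 0], [-0.7, -3.1, 0.7], 255],
  [[0, -0.4, 0], [1, -3.1, 2.4], 255],
  [[0, -0.4, 0], [2.6, -3.1, 4], 255],
  [[0, -0.4, 0], [4, -3.1, 5.4], 255],
  [[0, -0.4, 0], [5, -3.1, 6.5], 255],
  [[0, -0.4, 0], [5.6, -3.1, 7.1], 255],
  [[0, -0.4, 0], [5.9, -3.1, 7.4], 255],
  [[0, -0.4, 0], [5.9, -3.1, 7.4], 255],
])

```text
clock: 42.15
tcp_pos: [0.5703, -0.3276, 0.0393]
orientation: [0.364, 0.285, 0.879, -0.119]
wrist_force: [-0.1, -0.3, -0.6]
finger_gap: 0.0493
grip_force: 83.0
```

```bash
python3 - <<'E'
from h import *
s=env.get_state(); M=Q(s['orientation']).as_matrix(); h=s['tcp_pos']-env.hold_point_z*M[:,2]; print(h)
p,d,c=cap('top'); X=cloud(d,c); save('t3.png',p)
p,d,c=cap('scene'); X=cloud(d,c); blob(X,p,h[0],h[1],.08,w=.06)
p,d,c=cap('wrist'); X=cloud(d,c); blob(X,p,h[0],h[1],.08,w=.06)
E
```

```text
[ 0.55955839 -0.31977808  0.05250215]
blob 382 [array([ 565.5, -322.7]), array([62.4, 61. ]), np.float64(55.1)] z 0.0796 blue-c [-0.01  -0.018]
blob 6874 [array([ 542. , -306.7]), array([75.6, 90.6]), np.float64(3.5)] z 0.0758 blue-c [-0.012 -0.012]
```

carry_out([
  [[0, 0, 0], [0.07, 0, 0.07], 255],
  [[0, 0, 0], [0.14, 0, 0.14], 255],
  [[0, 0, 0], [0.2, 0, 0.2], 255],
  [[0, 0, 0], [0.2, 0, 0.2], 255],
  [[0, 0, 0], [0.2, 0, 0.2], 255],
  [[0, 0, 0], [0.2, 0, 0.2], 255],
  [[0, 0, 0], [0.2, 0, 0.2], 255],
  [[0, 0, 0], [0.2, 0, 0.2], 255],
])

```text
clock: 43.3
tcp_pos: [0.5712, -0.3282, 0.0385]
orientation: [0.366, 0.285, 0.878, -0.119]
wrist_force: [-4.3, 2.7, 9.5]
finger_gap: 0.0492
grip_force: 84.6
```

carry_out([
  [[0, 0, 0], [0, 0, 0], 0],
  [[0, 0, 0], [0, 0, 0], 0],
  [[0, 0, 0], [0, 0, 0], 0],
  [[0, 0, 0], [0, 0, 0], 0],
  [[0, 0, 0], [0, 0, -1.5], 0],
  [[0, 0, 0], [0, 0, -4], 0],
  [[0, 0, 0], [0, 0, -8], 0],
  [[0, 0, 0], [0, 0, -13], 0],
])

```text
clock: 44.3
tcp_pos: [0.496, -0.2734, 0.129]
orientation: [0.362, 0.285, 0.88, -0.118]
wrist_force: [1.0, -0.8, 1.2]
finger_gap: 0.0856
grip_force: 0.0
```

carry_out([
  [[0, 8, 0], [-2, 0, -2], 0],
  [[0, 16, 0], [-4, 0, -4], 0],
  [[0, 24, 0], [-5, 0, -5], 0],
  [[0, 32, 0], [-5, 0, -5], 0],
  [[0, 40, 0], [-5, 0, -5], 0],
  [[0, 45, 0], [-5, 0, -5], 0],
  [[0, 45, 0], [-5, 0, -5], 0],
  [[0, 45, 0], [-5, 0, -5], 0],
])

```text
clock: 45.3
tcp_pos: [0.4969, -0.2737, 0.1995]
orientation: [-0.001, 0.309, 0.951, -0.0]
wrist_force: [-1.1, 0.5, 0.2]
finger_gap: 0.0852
grip_force: 0.0
```

```bash
python3 - <<'E'
from h import *
s=env.get_state(); print(np.degrees(s['joint_pos']).round(),s['tcp_pos'])
for n in('top','scene','wrist'):
    p,d,c=cap(n); X=cloud(d,c); r=blob(X,p,.565,-.322,.08,w=.06); save('s3'+n+'.png',p)
E
```

```text
[-37.  18.  -2.  70.  -0.  -1.] [ 0.49693221 -0.27374711  0.19945821]
blob 124 [array([ 570.4, -319.5]), array([34. , 55.6]), np.float64(53.1)] z 0.079 blue-c None
blob 357 [array([ 565.9, -324. ]), array([49.1, 63.5]), np.float64(53.9)] z 0.0785 blue-c [-0.009 -0.019]
blob 3294 [array([ 564.9, -322.3]), array([49. , 60.5]), np.float64(54.0)] z 0.0798 blue-c [-0.015 -0.014]
```

d stands upright at (0.565, -0.322) with its vent toward azimuth 234°, the same situation a started in.

```bash
python3 - <<'E'
from h import *
f=az(54); c0=np.array([.5652,-.3225,.054])-.008*f
go(c0-.13*(f-Z)/2**.5,f-Z,az(144)); 
E
```

```text
turn [-35.2, -35.3, -84.9] |98| shift [-8.43, -8.6, 6.78] j1 -54 pitch 17 j5 42 j6 -114
```

carry_out([
  [[-3.5, -3.5, -8.5], [-2, -2, 0], 0],
  [[-7, -7, -17], [-4, -4, 0], 0],
  [[-10.5, -10.6, -25.5], [-6, -6, 0], 0],
  [[-14, -14.1, -34], [-8.4, -8.6, 0], 0],
  [[-17.6, -17.6, -42.5], [-8.4, -8.6, 1], 0],
  [[-21.1, -21.2, -51], [-8.4, -8.6, 2.5], 0],
  [[-24.6, -24.7, -59.5], [-8.4, -8.6, 4], 0],
  [[-28.1, -28.2, -68], [-8.4, -8.6, 5], 0],
])

```text
clock: 46.45
tcp_pos: [0.514, -0.3925, 0.1505]
orientation: [0.286, -0.285, 0.903, 0.145]
wrist_force: [-0.4, -1.0, 0.5]
finger_gap: 0.0852
grip_force: 0.0
```

```bash
python3 - <<'E'
from h import *
f=az(54); c0=np.array([.5652,-.3225,.054])-.008*f
go(c0-.11*(f-Z)/2**.5,f-Z,az(144)); 
E
```

```text
turn [-7.0, -7.0, -16.6] |19| shift [0.85, 0.07, 3.38] j1 -52 pitch 16 j5 43 j6 -113
```

carry_out([
  [[-3.5, -3.5, -8.3], [0.4, 0, 1.5], 0],
  [[-7, -7, -16.6], [0.8, 0, 3.3], 0],
  [[-7, -7, -16.6], [0.8, 0, 3.3], 0],
  [[-7, -7, -16.6], [0.8, 0, 3.3], 0],
  [[-7, -7, -16.6], [0.8, 0, 3.3], 0],
  [[-7, -7, -16.6], [0.8, 0, 3.3], 0],
  [[-7, -7, -16.6], [0.8, 0, 3.3], 0],
  [[-7, -7, -16.6], [0.8, 0, 3.3], 0],
])

```text
clock: 47.45
tcp_pos: [0.5235, -0.3824, 0.1194]
orientation: [0.34, -0.417, 0.825, 0.174]
wrist_force: [0.4, 1.1, 0.3]
finger_gap: 0.0855
grip_force: 0.0
```

```bash
python3 - <<'E'
from h import *
p,d,c=cap('wrist'); X=cloud(d,c); r=blob(X,p,.565,-.322,.08,w=.06)
f=az(54); c0=np.array([.5652,-.3225,.054])-.008*f
go(c0,f-Z,az(144)); 
E
```

```text
blob 3137 [array([ 563.6, -325.6]), array([48.8, 59.6]), np.float64(53.7)] z 0.0795 blue-c [-0.012 -0.017]
turn [0.0, -0.1, -0.4] |0| shift [-0.01, 0.15, 11.08] j1 -46 pitch 10 j5 44 j6 -104
```

carry_out([
  [[0, 0, 0], [0, 0.1, 2.5], 0],
  [[0, 0, 0], [0, 0.1, 5], 0],
  [[0, 0, 0], [0, 0.1, 7.5], 0],
  [[0, 0, 0], [0, 0.1, 9.5], 0],
  [[0, 0, 0], [-0.1, 0.1, 10.8], 0],
  [[0, 0, 0], [-0.1, 0.1, 10.8], 0],
  [[0, 0, 0], [-0.1, 0.1, 10.8], 255],
  [[0, 0, 0], [-0.1, 0.1, 10.8], 255],
])

```text
clock: 48.5
tcp_pos: [0.5679, -0.3208, 0.0441]
orientation: [0.34, -0.417, 0.825, 0.174]
wrist_force: [1.4, -0.7, -0.5]
finger_gap: 0.0592
grip_force: 85.6
```

carry_out([
  [[0, 0, 0], [0, 0, 0], 255],
  [[0, 0, 0], [0, 0, 0], 255],
  [[0, 0, 0], [0, 0, 0], 255],
  [[0, 0, 0], [-0.7, 0, -0.7], 255],
  [[0, 0, 0], [-2, 0, -2], 255],
  [[0, 7, 0], [-3.5, 0, -4], 255],
  [[0, 15, 0], [-4.5, 0.2, -6], 255],
  [[0, 24, 0], [-5.2, 0.4, -9], 255],
])

```text
clock: 49.5
tcp_pos: [0.5488, -0.3388, 0.1454]
orientation: [0.159, -0.444, 0.878, 0.083]
wrist_force: [-0.2, -0.6, -1.7]
finger_gap: 0.0591
grip_force: 85.9
```

```bash
python3 - <<'E'
from h import *
go([.53,-.15,.21],-Z,az(144-72))
E
```

```text
turn [13.1, 17.7, 70.9] |74| shift [-14.8, 12.7, 0.74] j1 -24 pitch 0 j5 0 j6 -6
```

carry_out([
  [[1.7, 2.3, 9], [-2, 1.6, -1], 255],
  [[3.3, 4.5, 18], [-4, 3.2, -2], 255],
  [[5, 6.7, 27], [-6, 4.8, -2], 255],
  [[6.6, 9, 36], [-8, 6.4, -1.5], 255],
  [[8.2, 11.2, 45], [-10, 8, -1], 255],
  [[9.9, 13.4, 54], [-12, 9.6, -0.5], 255],
  [[11.5, 15.6, 62.5], [-13.5, 11.2, 0], 255],
  [[13.1, 17.7, 70.9], [-14.8, 12.7, 0.7], 255],
])

```text
clock: 50.5
tcp_pos: [0.5299, -0.149, 0.192]
orientation: [0.001, 0.158, 0.987, 0.002]
wrist_force: [0.1, -0.7, -2.6]
finger_gap: 0.059
grip_force: 86.0
```

```bash
python3 - <<'E'
from h import *
s=env.get_state(); print(np.degrees(s['joint_pos']).round(),s['tcp_pos'],s['finger_gap'])
go(pocket(0)-.05*az(DY)+[0,0,.18],-Z,az(DY-90))
E
```

```text
[-24.  16.  -6.  68.   0.  -6.] [ 0.5299437  -0.14897481  0.19203445] 0.05899385470223524
turn [0.3, -0.1, 83.4] |83| shift [20.01, 32.61, 3.2] j1 18 pitch 0 j5 0 j6 119
```

carry_out([
  [[0, 0, 10.4], [2.5, 4, 0], 255],
  [[0, 0, 20.8], [5, 8, 0], 255],
  [[0, 0, 31.2], [7.5, 12.2, 0], 255],
  [[0, 0, 41.6], [10, 16.3, 0.5], 255],
  [[0, 0, 52], [12.5, 20.4, 0.5], 255],
  [[0, 0, 62.4], [15, 24.5, 1], 255],
  [[0, 0, 72.8], [17.5, 28.6, 1], 255],
  [[0, 0, 83.4], [20, 32.6, 1], 255],
])

```text
clock: 51.5
tcp_pos: [0.4406, 0.2204, 0.1831]
orientation: [-0.001, 0.769, 0.639, 0.003]
wrist_force: [0.2, -0.3, -1.8]
finger_gap: 0.0591
grip_force: 86.1
```

carry_out([
  [[0, 7, 0], [0.3, 0, 0], 255],
  [[0, 15, 0], [0.6, 0, 0], 255],
  [[0, 23, 0], [1, 0, 0.5], 255],
  [[0, 31, 0], [1.3, 0, 1], 255],
  [[0, 39, 0], [1.3, 0, 1.5], 255],
  [[0, 45, 0], [1.3, 0, 2], 255],
  [[0, 45, 0], [1.3, 0, 2], 255],
  [[0, 45, 0], [1.3, 0, 2], 255],
])

```text
clock: 52.5
tcp_pos: [0.4444, 0.2315, 0.163]
orientation: [-0.245, 0.708, 0.592, 0.296]
wrist_force: [0.6, -0.5, -0.7]
finger_gap: 0.0588
grip_force: 86.2
```

```bash
python3 - <<'E'
from h import *
s=env.get_state(); print(np.degrees(s['joint_pos']).round(),s['tcp_pos'],s['finger_gap'])
r=face(zmin=.06); print(r[2]); z=float(input()) if 0 else None
dmove(-95-r[0][0],-r[0][1],-100); dmove(-95-r[0][0],-r[0][1],0)
E
```

```text
[ -8.   6. -36.  46.  45.  93.] [0.44442575 0.23154524 0.16297577] 0.05883379935509701
face n(dock) [-0.005, -0.004, 1.0] rect(dock mm) [array([-94. , -37.4]), array([59.9, 79.2]), np.float64(1.5)] z 0.1926 26452 hold [-93.9 -54.9 176.2]
1.509621024131775
turn [0.0, 0.0, 0.0] shift cm [-4.46, -0.04, 9.7]
turn [0.0, 0.0, 0.0] shift cm [2.64, -0.01, 2.66]
```

carry_out([
  [[-1, 0, 1], [1.3, -0.1, 1.3], 255],
  [[-1, 0, 1], [2.6, -0.1, 2.7], 255],
  [[-1, 0, 1], [0.8, -0.1, 4.5], 255],
  [[-1, 0, 1], [-1.2, -0.1, 6.5], 255],
  [[-1, 0, 1], [-3, -0.1, 8.3], 255],
  [[-1, 0, 1], [-4.6, -0.1, 9.8], 255],
  [[-1, 0, 1], [-5.6, -0.1, 10.8], 255],
  [[-1, 0, 1], [-5.6, -0.1, 10.8], 255],
])

```text
clock: 53.55
tcp_pos: [0.4496, 0.2691, 0.0463]
orientation: [-0.243, 0.715, 0.583, 0.298]
wrist_force: [0.5, 0.1, -2.0]
finger_gap: 0.0588
grip_force: 86.2
```

```bash
python3 - <<'E'
from h import *
r=face(zmin=.05); dmove(-95-r[0][0],-r[0][1],-20)
E
```

```text
face n(dock) [-0.003, -0.004, 1.0] rect(dock mm) [array([-96.4,   0.5]), array([79.3, 60. ]), np.float64(89.6)] z 0.0758 26418 hold [-96.7 -17.1  59.4]
turn [0.0, 0.0, 0.0] shift cm [-1.45, 0.14, 1.38]
```

carry_out([
  [[0.3, 0, -0.3], [0, 0.15, 0], 255],
  [[0.3, 0, -0.3], [-0.3, 0.15, 0.3], 255],
  [[0.3, 0, -0.3], [-0.6, 0.15, 0.6], 255],
  [[0.3, 0, -0.3], [-0.9, 0.15, 0.85], 255],
  [[0.3, 0, -0.3], [-1.15, 0.15, 1.1], 255],
  [[0.3, 0, -0.3], [-1.3, 0.15, 1.25], 255],
  [[0.3, 0, -0.3], [-1.3, 0.15, 1.25], 255],
  [[0.3, 0, -0.3], [-1.3, 0.15, 1.25], 255],
])

```text
clock: 54.6
tcp_pos: [0.4513, 0.2678, 0.0283]
orientation: [-0.244, 0.713, 0.586, 0.298]
wrist_force: [0.2, -0.5, -1.5]
finger_gap: 0.0591
grip_force: 86.3
```

carry_out([
  [[0, 0, 0], [0, 0, 0], 60],
  [[0, 0, 0], [0, 0, 0], 60],
  [[0, 0, 0], [0, 0, 0], 60],
  [[0, 0, 0], [0, 0, 0], 60],
  [[0, 0, 0], [0, 0, 0], 60],
  [[0, 0, 0], [0, 0, 0], 60],
  [[0, 0, 0], [0, 0, 0], 60],
  [[0, 0, 0], [0, 0, 0], 60],
])

```text
clock: 55.6
tcp_pos: [0.4513, 0.2678, 0.0283]
orientation: [-0.244, 0.713, 0.586, 0.298]
wrist_force: [-0.9, 0.1, -0.3]
finger_gap: 0.0652
grip_force: 0.0
```

```bash
python3 - <<'E'
from h import *
r=face(zmin=.03)
E
```

```text
face n(dock) [-0.0, -0.002, 1.0] rect(dock mm) [array([-94.3,  -1.3]), array([59.8, 78.8]), np.float64(0.4)] z 0.056 26054 hold [-94.8 -18.   41.4]
```

All three are seated. Next: retreat and go back to the knob.

carry_out([
  [[0, 0, 0], [0, 0, -2], 60],
  [[0, 0, 0], [0, 0, -5], 60],
  [[0, 0, 0], [0, 0, -9], 60],
  [[0, 0, 0], [0, 0, -12], 0],
  [[0, -8, 0], [-4, 0, -15], 0],
  [[0, -16, 0], [-8, 0, -18], 0],
  [[0, -26, 0], [-12, 0, -20], 0],
  [[0, -36, 0], [-15, 0, -22], 0],
])

```text
clock: 56.65
tcp_pos: [0.4, 0.0089, 0.0766]
orientation: [-0.049, 0.771, 0.632, 0.061]
wrist_force: [0.3, 0.5, -0.2]
finger_gap: 0.0854
grip_force: 0.0
```

carry_out([
  [[0, 0, 0], [0, 0, 0], 0],
  [[0, 0, 0], [0, 0, 0], 0],
  [[0, 0, 0], [0, 0, 0], 0],
  [[0, 0, 0], [0, 0, 0], 0],
  [[0, 0, 0], [0, 0, 0], 0],
  [[0, 0, 0], [0, 0, 0], 0],
  [[0, 0, 0], [0, 0, 0], 0],
  [[0, 0, 0], [0, 0, 0], 0],
])

```text
clock: 57.65
tcp_pos: [0.4, 0.011, 0.0765]
orientation: [-0.051, 0.771, 0.632, 0.063]
wrist_force: [0.2, 0.3, 0.2]
finger_gap: 0.0853
grip_force: 0.0
```

```bash
python3 - <<'E'
from h import *
s=env.get_state(); print(np.degrees(s['joint_pos']).round(),s['tcp_pos'])
go([.405,.33,.24],-Z,az(78.4))
for n in range(3): face('top',.04,near=pocket(n)+[0,0,.056])
E
```

```text
[-17.   5. -37.  48.   9.  84.] [0.3999953  0.01101131 0.07651501]
turn [7.3, -7.2, -89.5] |90| shift [33.31, -5.72, -9.23] j1 30 pitch 0 j5 0 j6 42
face n(dock) [0.005, 0.008, 1.0] rect(dock mm) [array([-93.9,  -4.1]), array([59. , 78.4]), np.float64(0.1)] z 0.0557 242 hold [-95.   0.  56.]
face n(dock) [-0.007, 0.001, 1.0] rect(dock mm) [array([ 0.4, -3.9]), array([58.9, 78.3]), np.float64(0.7)] z 0.0552 227 hold [ 0.  0. 56.]
face n(dock) [0.013, 0.009, 1.0] rect(dock mm) [array([93.1, -5.8]), array([79.5, 59.4]), np.float64(89.7)] z 0.0555 213 hold [95.  0. 56.]
```

carry_out([
  [[0, 0, 0], [-1, 0, -6], 0],
  [[0.8, -0.8, -10], [-2, 0, -12], 0],
  [[1.6, -1.6, -20], [3, -1, -13.5], 0],
  [[2.5, -2.4, -30.5], [9, -2, -12.8], 0],
  [[3.3, -3.3, -41], [15, -3, -12], 0],
  [[4.1, -4.1, -51], [21, -4, -11], 0],
  [[5, -4.9, -61], [27, -5, -10], 0],
  [[5.8, -5.7, -71], [33.3, -5.7, -9.2], 0],
])

```text
clock: 58.8
tcp_pos: [0.4047, 0.3307, 0.2209]
orientation: [-0.011, 0.256, 0.966, 0.015]
wrist_force: [2.3, -1.0, 0.6]
finger_gap: 0.0854
grip_force: 0.0
```

carry_out([
  [[0.7, -0.7, -9], [0, 0, 0], 0],
  [[1.5, -1.5, -18.5], [0, 0, 0], 0],
  [[1.5, -1.5, -18.5], [0, 0, 0], 0],
  [[1.5, -1.5, -18.5], [0, 0, 0], 0],
  [[1.5, -1.5, -18.5], [0, 0, 0], 0],
  [[1.5, -1.5, -18.5], [0, 0, 0], 0],
  [[1.5, -1.5, -18.5], [0, 0, 0], 0],
  [[1.5, -1.5, -18.5], [0, 0, 0], 0],
])

```text
clock: 59.8
tcp_pos: [0.4052, 0.3285, 0.2209]
orientation: [-0.0, 0.101, 0.995, 0.0]
wrist_force: [0.7, 0.8, -0.0]
finger_gap: 0.0856
grip_force: 0.0
```

```bash
python3 - <<'E'
from h import *
p,d,c=cap('wrist'); X=cloud(d,c); save('k2.png',p)
H,S,V=cv2.split(cv2.cvtColor(p,cv2.COLOR_RGB2HSV))
m=((H>3)&(H<18)&(S>170)&(X[...,2]>.11)&(X[...,2]<.14))
print(np.median(X[m],0)); r=cv2.minAreaRect(X[m][:,:2].astype(np.float32)*1000); print(r)
go([r[0][0]/1000,r[0][1]/1000,.098],-Z,az(78.4))
E
```

```text
[0.41042676 0.3646933  0.11546171]
((408.58770751953125, 363.458740234375), (33.547794342041016, 23.19845199584961), 78.66265869140625)
turn [0.1, -0.0, 0.0] |0| shift [0.36, 3.48, 14.17] j1 33 pitch 0 j5 0 j6 45
```

View pics/k2.png

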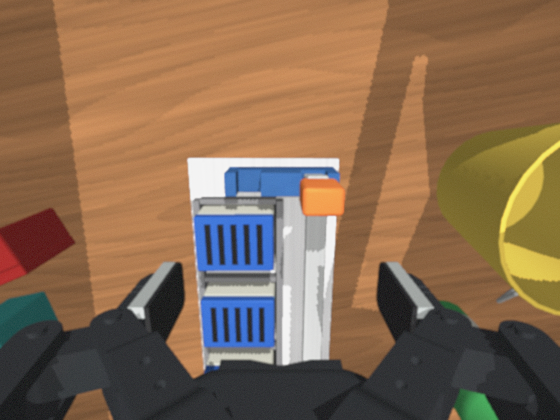

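The cassettes sit square in the pockets at px (235,240) and (238,320), and the knob is at (322,195). Gripping the knob now.

carry_out([
  [[0, 0, 0], [0.2, 1.7, 2], 0],
  [[0, 0, 0], [0.35, 3.5, 4], 0],
  [[0, 0, 0], [0.35, 3.5, 7], 0],
  [[0, 0, 0], [0.35, 3.5, 10], 0],
  [[0, 0, 0], [0.35, 3.5, 12.5], 0],
  [[0, 0, 0], [0.35, 3.5, 14.2], 0],
  [[0, 0, 0], [0.35, 3.5, 14.2], 0],
  [[0, 0, 0], [0.35, 3.5, 14.2], 255],
], force=60)

```text
clock: 60.85
tcp_pos: [0.4091, 0.3639, 0.0796]
orientation: [0.0, 0.101, 0.995, 0.001]
wrist_force: [0.1, -0.0, 0.2]
finger_gap: 0.07
grip_force: 0.0
```

carry_out([
  [[0, 0, 0], [0, 0, 0], 255],
  [[0, 0, 0], [0, 0, 0], 255],
  [[0, 0, 0], [0, 0, 0], 255],
  [[0, 0, 0], [0, 0, 0], 255],
  [[0, 0, 0], [0, 0, -0.7], 255],
  [[0, 0, 0], [0, 0, -1.4], 255],
  [[0, 0, 0], [0, 0, -2.1], 255],
  [[0, 0, 0], [0, 0, -2.8], 255],
])

```text
clock: 61.85
tcp_pos: [0.4089, 0.3627, 0.1071]
orientation: [0.0, 0.101, 0.995, -0.0]
wrist_force: [2.5, -4.8, -2.7]
finger_gap: 0.0335
grip_force: 59.9
```

```bash
python3 - <<'E'
from h import *
s=env.get_state(); print(s['tcp_pos'],s['grip_force'])
p,d,c=cap('wrist'); X=cloud(d,c); H,S,V=cv2.split(cv2.cvtColor(p,cv2.COLOR_RGB2HSV))
m=((H>3)&(H<18)&(S>170)&(X[...,2]>.1)&(X[...,2]<.17)); print('knob top',np.median(X[m],0))
E
```

```text
[0.40889869 0.36273247 0.1071181 ] 59.9058598279953
knob top [0.39920635 0.36631314 0.1354643 ]
```

carry_out([
  [[0, 0, 0], [0, -1.2, 0], 255],
  [[0, 0, 0], [0, -2.6, 0], 255],
  [[0, 0, 0], [0, -4, 0], 255],
  [[0, 0, 0], [0, -5.4, 0], 255],
  [[0, 0, 0], [0, -6.5, 0], 255],
  [[0, 0, 0], [0, -6.5, 0], 255],
  [[0, 0, 0], [0, -6.5, 0], 255],
  [[0, 0, 0], [0, -6.5, 0], 255],
])

```text
clock: 62.9
tcp_pos: [0.3959, 0.3, 0.1069]
orientation: [0.0, 0.101, 0.995, 0.0]
wrist_force: [4.4, -1.5, -3.8]
finger_gap: 0.0333
grip_force: 60.4
```

carry_out([
  [[0, 0, 0], [0, 0, 0.5], 255],
  [[0, 0, 0], [0, 0, 1], 255],
  [[0, 0, 0], [0, 0, 1.5], 255],
  [[0, 0, 0], [0, 0, 2], 255],
  [[0, 0, 0], [0, 0, 2.4], 255],
  [[0, 0, 0], [0, 0, 2.7], 255],
  [[0, 0, 0], [0, 0, 2.7], 255],
  [[0, 0, 0], [0, 0, 2.7], 255],
])

```text
clock: 63.9
tcp_pos: [0.3959, 0.3, 0.08]
orientation: [0.0, 0.101, 0.995, 0.001]
wrist_force: [4.7, -1.9, 0.0]
finger_gap: 0.033
grip_force: 60.5
```

Down in the notch. Releasing and retreating.

carry_out([
  [[0, 0, 0], [0, 0, 0], 0],
  [[0, 0, 0], [0, 0, 0], 0],
  [[0, 0, 0], [0, 0, 0], 0],
  [[0, 0, 0], [0, 0, 0], 0],
  [[0, 0, 0], [0, 0, 0], 0],
  [[0, 0, 0], [0, 0, -4], 0],
  [[0, 0, 0], [0, 0, -9], 0],
  [[0, 0, 0], [0, 0, -15], 0],
])

```text
clock: 64.9
tcp_pos: [0.3949, 0.2995, 0.2306]
orientation: [-0.001, 0.101, 0.995, -0.0]
wrist_force: [1.8, 1.2, 0.6]
finger_gap: 0.0852
grip_force: 0.0
```

carry_out([
  [[0, 0, 0], [-1, -2, -1], 0],
  [[0, 0, 0], [-1, -4, -2], 0],
  [[0, 0, 0], [-1, -6, -2], 0],
  [[0, 0, 0], [-1, -6, -2], 0],
  [[0, 0, 0], [-1, -6, -2], 0],
  [[0, 0, 0], [-1, -6, -2], 0],
  [[0, 0, 0], [-1, -6, -2], 0],
  [[0, 0, 0], [-1, -6, -2], 0],
])

```text
clock: 65.9
tcp_pos: [0.3934, 0.2393, 0.2496]
orientation: [-0.0, 0.1, 0.995, 0.0]
wrist_force: [-0.5, -0.6, 1.1]
finger_gap: 0.0853
grip_force: 0.0
```

```bash
python3 - <<'E'
from h import *
p,d,c=cap('wrist'); X=cloud(d,c)
H,S,V=cv2.split(cv2.cvtColor(p,cv2.COLOR_RGB2HSV))
m=((H>3)&(H<18)&(S>170)&(X[...,2]>.1)&(X[...,2]<.15)); print(np.median(X[m],0),cv2.minAreaRect(X[m&(X[...,2]>.112)][:,:2].astype(np.float32)*1000))
q,d,c=cap('top'); X=cloud(d,c); Y=indock(X)
b=(Y[...,2]>.063)&(Y[...,2]<.085)&(abs(Y[...,0])<.12)&(abs(Y[...,1])<.12); print('bar',np.median(Y[b],0),b.sum())
s,_,_=cap('scene')
im=np.zeros((420,800,3),np.uint8); im[:,:400]=p[:,80:480]; im[:200,400:]=cv2.resize(q[160:285,150:400],(400,200)); im[200:,400:]=cv2.resize(s[120:340,150:390],(400,220)); save('end.png',im)
E
```

```text
[0.39606043 0.29926219 0.11531827] ((395.23095703125, 299.88812255859375), (31.493263244628906, 23.057689666748047), 77.04869079589844)
bar [0.00365461 0.01188354 0.07142732] 434
```

View pics/end.png

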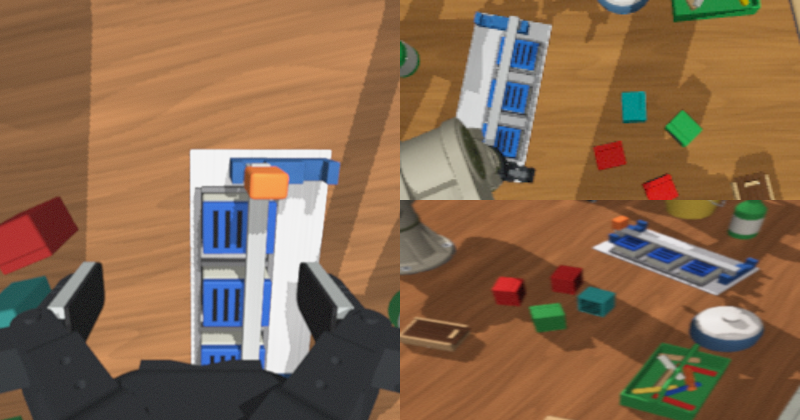

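The three cassettes are in with vents up. The bar is back over them in the locking notch: knob at px (265,182), bar top at 0.0714 m. The look-alikes haven't moved, so I'm handing in.

```bash
python3 -c "
from workcell import env
print(env.hand_in())"
```

```text
the job is handed in; nothing more can be done
None
```

I handed the job in at about 66 s: all three cassettes present (a, b and d; c was absent) are seated vent-up in their own pockets, the keeper is back in the locking notch over them, and I did not touch the other things on the shelf.

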